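# Load an oyster into the pressure pot, screw the lid down snug and fill it

### The job

Lower the whole, unopened oyster from the cutting board into the pressure pot and set it down there without dropping it in, then swing the lid all the way over the pot and screw the lid clockwise by its black knob until it goes snug, stopping short of overtightening it. Then tilt the spring-centred stick on the valve box towards the raised wedge, never towards the opposite side, hold it well over for a good second and let it go. Leave the opened shells where they are.

Things in the scene. Friction and masses are not known exactly. Their poses are not given: they have to be found in the camera images.
- oyster_mid (a point): centre (half-way up) of the one whole, closed oyster: a loose grey-brown pear-shaped shell, 100 mm long (own x), 54 mm wide (own y), 38 mm high, about 0.15 kg, lying on the 12 mm thick white cutting board, so that this point starts 31 mm above the table. Grip it across its width; its sides are upright between 12 and 26 mm above its underside. It changes places with the two opened half shells from run to run
- shell_a_mid (a point): half-way up the larger opened half shell, grey outside with a pale hollow inside facing up, 108 x 62 x 24 mm, loose on the board; leave it
- shell_b_mid (a point): half-way up the smaller opened half shell, the same look, 92 x 54 x 24 mm, loose on the board; leave it
- pot: open round aluminium pot fixed to the table, 172 mm outer diameter, 160 mm inner diameter, rim 90 mm above the table; origin on its axis at table height, z up. Its position and yaw vary
- pot_in (a point): centre of the pot's inner floor, 25 mm above the table and 65 mm below the rim
- lid_pivot (a point): upright hinge axis of the grey lid arm, on a steel post 150 mm from the pot's axis on the side away from the robot, 128 mm above the table
- lid_arm (a joint): swing of the lid arm about lid_pivot, rad: 0 = lid straight over the pot (a stop), growing as it swings open, counter-clockwise seen from above (stop at 2.3); it starts open at 1.7 to 2.2. It stays where it is left; about 0.2 N m moves it. Close it clockwise, for instance by pushing or loosely caging the knob and carrying it on the 150 mm arc; a knob held tightly without turning the hand merely unscrews (it stops at lid_turn 0)
- knob_grip (a point): point on the axis of the lid's upright round black ribbed knob (58 mm across, 50 mm high), 1 mm above mid-height; 176 mm above the table when unscrewed, 170 when screwed down. The arm passes beneath the knob (its top 138 mm above the table) and the 176 mm lid disc hangs beneath the arm; the knob is free from above. A short rib on its top runs out along this point's own x
- lid_turn (a joint): screw turn of the lid and knob in the arm, rad: grows clockwise seen from above, 0 = unscrewed, 2.0 = lid down on the rim; starts at 0.3 to 0.9. The lid sinks 3 mm per rad. Free running takes about 0.1 N m and it stays where it is left
- seal (a joint): how far the knob is turned on beyond lid_turn = 2.0, squeezing the seal, rad: 0 before that. While turning, the torque jumps to 0.25 N m there and rises by 2.5 N m per rad; held still it relaxes towards 2.5 N m per rad alone. Snug is 0.05 to 0.33 rad (0.4 to 1.0 N m while turning); beyond 0.40 rad (1.2 N m) it is overtightened. Let go, it stays, or springs back to about 0.1 rad
- valve_box: grey valve box fixed to the table, 110 x 110 x 55 mm, origin under its centre, z up. A raised white wedge, 60 mm broad and 12 mm high, on its top near the middle of its own +y edge, points away from the stick towards that edge. Position and yaw vary
- stick_ball (a point): centre of the black ball, 38 mm across, on top of the valve box's upright stick; 135 mm above the table and 75 mm above the stick's pivot, which lies on the box's axis 60 mm above the table
- stick_fill (a joint): tilt of the stick, rad: positive towards the wedge (the box's own +y), 0 upright, stops at 0.45 either way; springs back, 0.6 N m per rad (about 3 N at the ball for 0.35). Well over means more than 0.25; the opposite side counts from -0.15
- stick_cross (a joint): sideways tilt of the stick, rad: positive towards the box's own +x, 0 upright, stops at 0.45 either way, the same spring; keep it within 0.2 while holding
Not all that is in view belongs to the job. What is shaped like the part that bears oyster_mid but blue is not meant.

How it is judged:
By the outcome, as a careful person would: the job done as asked, in the order asked, and still so for the second after the job is handed in, with the robot touching nothing.
It also fails if it takes over 72 s, if anything falls off the work surface, if the arm or the gripper's body presses on something with over 40 N, if the wrist force passes 120 N, or if a joint passes its speed limit or range.

### The arm

A 6-joint arm with a two-finger parallel gripper is mounted at the origin on the work surface. World frame = base frame: x ahead of the robot, y to its left, z up, the work surface at z = 0. Lengths are in mm, angles in rad, forces in N, time in s.
With the tool pointing down it reaches from about 275 to 750 mm from the base axis. Payload 10.2 kg.
Tool frame: the origin (TCP) lies at the very end of the fingers, on their centre line; the grasp point (between the pads) lies 19 mm behind it (ctrl.pinch_z is the distance from the TCP to the grasp point, in mm); y points along the fingers, z is the direction in which the jaws open and shut, and the axes are right-handed (so a half turn about y gives the same grasp; the last joint's range is limited). The gripper opens to 85 mm and grips with 20 to 120 N. Pads are 22 mm wide; open, the fingers measure 114 mm over their backs; the gripper's body (76 mm by 85 mm) begins 54 mm behind the grasp point. The pads swing forward as they close: fully open they stand 13 mm farther back than shut.
Start: joints at [-1.567, 0.313, 1.498, -0, 1.331, -0.223], TCP at [118.038, -511.564, 231.294] pointing down, gripper open.
Joint ranges: [-2.94, 2.94], [-0.97, 2.17], [0.19, 2.56], [-1.23, 4.37], [0.02, 3.11], [-2.88, 2.88]. Speed limits (rad/s): [2.39, 2.39, 3.01, 3.14, 3.14, 3.14].

### API

Orientations are given as a unit quaternion [w, x, y, z].
In Python, from rig import sense, eyes, ctrl gives the robot as it stands. The module is installed in compiled form; this text tells all that it offers.
- The arm moves only by the shell command python3 -m handwheel 'ROWS' [FORCE]. ROWS is JSON, a list of rows, each an object of numbers: "grip": the finger opening in mm, from 0 to 85.4; "tx", "ty", "tz": the shift along the tool's x, y, z in mm; "wx", "wy", "wz": the turn, a rotation vector about the tool's x, y, z in rad. In form: [{"grip": .., "tx": .., "ty": .., "tz": .., "wx": .., "wy": .., "wz": ..}, ...]. A call has 1 to 10 rows; each row shifts and turns the commanded pose from where the row before left it, along the tool's axes as they then stand; what a row does not reach is not made up. A row lasts 1/12 s, in which the tool goes at most 41.7 mm and 7.16 degrees, less where a joint would pass 70% of its speed; a pose out of reach is approached as far as the arm can. A call is refused whole if a number of a shift passes 41.7 or a number of a turn 0.125, either way. A call with a gripper value outside its range is refused whole. The fingers move at their own pace and stop on an object; FORCE is the grip in N (left out, the last holds). Time passes only in rows, so rows that do not move let the fingers close. It gives the time, the measured TCP pose, the force and the opening at its end, in the units of the state.
- sense(): the state, without advancing time (a new reading comes with each control period).
- eyes.capture(name): name is "side" or "top" or "wrist"; returns a dict with "pixels" (400x640x3 uint8, red, green, blue), "mtx" (3x3 intrinsics, pixels), "dist" ([k1, k2, p1, p2, k3] as OpenCV has them; the pictures are not rectified), "R" (3x3) and "t" (3): a world point X has camera coordinates R X + t. Camera axes: x right, y down, z forward; pixel columns grow to the right and rows downward; lengths in mm; the calibration is good to about 2 mm. A picture is of the moment at which its call begins. There is no depth.
- ctrl.finish_job(): hands the job in, once; it reports no verdict.
The state is a dict: "time_s": time; "joints": joint angles; "dq": joint speeds; "tau": joint torques, N m; "eef_pos": TCP position; "ee_rot": TCP orientation; "force": force on the tool from outside, world axes, zero at the start; "wrist_torque": the same for the moment, N m; "grip_width": opening from 0.0 (shut) to 1.0 (fully open).
Only numpy, scipy, OpenCV 4.12 (cv2) and the standard library are available. Lean on these libraries where they do the work, as an engineer would, in place of code of your own. Each camera call takes 0.05 s, during which the arm holds its last target.

## Working session

There is one attempt and no reset: what is moved stays moved. The work goes in short steps, Python scripts to look and compute and a shell command to move; the robot and the scene stay as the last step left them, time stands still between calls to the robot, and variables do not carry over. Pictures are saved under pics/ and viewed, and the job is handed in when it is done.

```bash
mkdir -p pics; ls
python3 - <<'E'
from rig import sense, eyes, ctrl
import cv2
s=sense()
for k,v in s.items(): print(k,v)
print(ctrl.pinch_z)
for n in ["side","top","wrist"]:
    c=eyes.capture(n); cv2.imwrite(f"pics/{n}0.png",c["pixels"][:,:,::-1]); print(n,c["mtx"],c["dist"],c["R"],c["t"])
E
```

```text
pics
time_s 0.0
joints [-1.56740629e+00  3.13438409e-01  1.49842148e+00  1.01892001e-05
  1.33101249e+00 -2.23425154e-01]
dq [ 0.00038152 -0.00095495 -0.00039191  0.00076688 -0.00042712 -0.00192567]
tau [ 8.45993291e-04 -4.12260425e+01 -2.59734535e+01 -1.82917806e-04
  4.11290734e-03 -4.35501661e-06]
eef_pos [ 118.03652021 -511.29814975  230.74688633]
ee_rot [ 0.08007178 -0.07996547  0.70301379 -0.70211512]
force [-0.27864189  0.01043565 -0.76317189]
wrist_torque [-0.05774122  0.02962586  0.01954256]
grip_width 0.9952546467188481
18.700000000000003
side [[392.66697694   0.         320.93309306]
 [  0.         392.66697694 194.79411724]
 [  0.           0.           1.        ]] [-0.06802042  0.          0.          0.          0.        ] [[-0.81231145 -0.58309887 -0.01207537]
 [-0.43552421  0.62023661 -0.65239958]
 [ 0.38790305 -0.52469253 -0.75777897]] [460.14826191 339.31467365 965.81139988]
top [[425.80317634   0.         313.0679696 ]
 [  0.         425.80317634 190.73490105]
 [  0.           0.           1.        ]] [-0.08758413  0.          0.          0.          0.        ] [[ 0.01736324 -0.99980664 -0.00923019]
 [-0.99531298 -0.01640535 -0.09530441]
 [ 0.09513455  0.01084172 -0.99540538]] [  12.57840586  584.69747621 1278.44423294]
wrist [[313.14733083   0.         325.57411864]
 [  0.         313.14733083 198.93738215]
 [  0.           0.           1.        ]] [-0.05257817  0.          0.          0.          0.        ] [[ 2.24473581e-01 -9.74480006e-01 -5.74146868e-04]
 [-9.27220998e-01 -2.13768547e-01  3.07512973e-01]
 [-2.99787978e-01 -6.84961771e-02 -9.51543715e-01]] [-524.12828083  -40.985883    381.21462175]
```

View pics/side0.png

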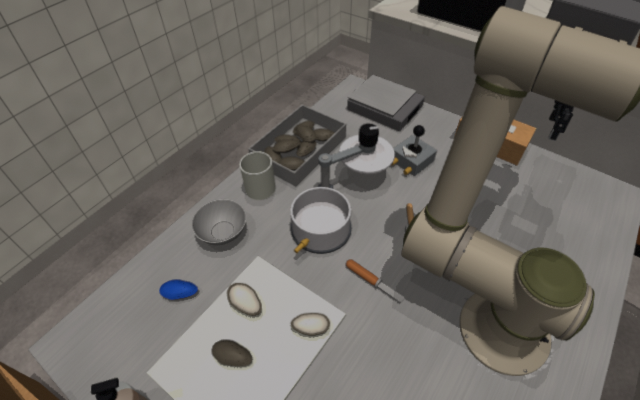

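View pics/top0.png

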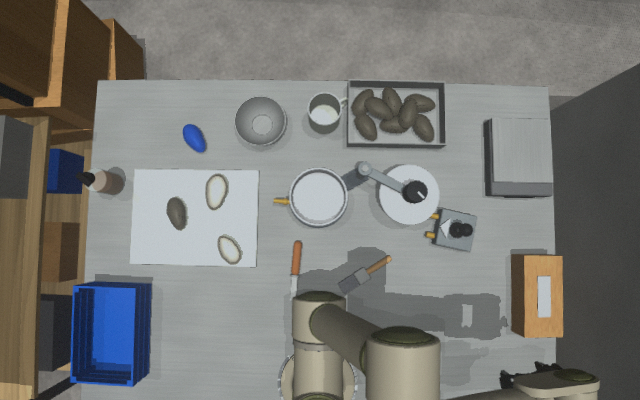

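View pics/wrist0.png

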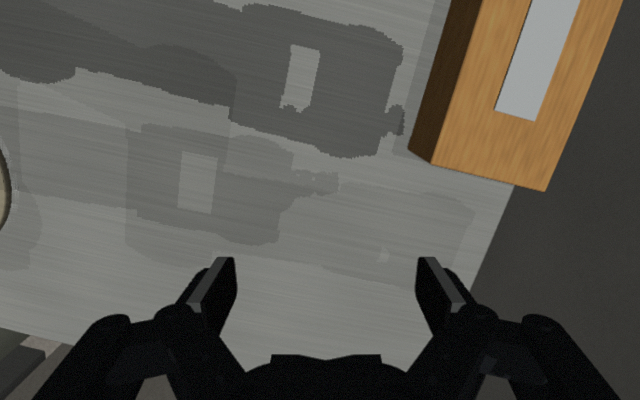

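```bash
cat > h.py <<'E'
import numpy as np, cv2
from rig import sense, eyes, ctrl
from scipy.spatial.transform import Rotation as Rn
def ray(c,uv):
    p=cv2.undistortPoints(np.array([[uv]],float),c["mtx"],c["dist"])[0,0]
    R=np.array(c["R"]);t=np.array(c["t"])
    d=R.T@np.array([p[0],p[1],1]); return -R.T@t, d/np.linalg.norm(d)
def plane(c,uv,z):
    o,d=ray(c,uv); return o+d*(z-o[2])/d[2]
def tri(c1,u1,c2,u2):
    o1,d1=ray(c1,u1);o2,d2=ray(c2,u2)
    A=np.stack([d1,-d2],1); s=np.linalg.lstsq(A,o2-o1,rcond=None)[0]
    a=o1+s[0]*d1;b=o2+s[1]*d2; return (a+b)/2,np.linalg.norm(a-b)
def proj(c,X):
    r,_=cv2.Rodrigues(np.array(c["R"])); return cv2.projectPoints(np.array(X,float).reshape(-1,1,3),r,np.array(c["t"]),c["mtx"],c["dist"])[0][:,0]
def crop(c,x0,y0,x1,y1,k,name):
    im=c["pixels"][y0:y1,x0:x1,::-1]; cv2.imwrite("pics/"+name,cv2.resize(im,None,fx=k,fy=k,interpolation=cv2.INTER_CUBIC))
def toolR():
    q=sense()["ee_rot"]; return Rn.from_quat([q[1],q[2],q[3],q[0]]).as_matrix()
def st():
    s=sense(); print("t",round(s["time_s"],2),"pos",np.round(s["eef_pos"],1),"F",np.round(s["force"],1),"M",np.round(s["wrist_torque"],2),"g",round(s["grip_width"]*85.4,1),"j",np.round(s["joints"],2)); print(np.round(toolR(),3))
E
python3 - <<'E'
from h import *
import pickle
t=eyes.capture("top");s=eyes.capture("side")
pickle.dump((t,s),open("c0.pkl","wb"))
crop(t,270,140,500,270,3.4,"t_pot.png"); crop(t,125,160,270,275,5,"t_board.png"); crop(s,280,100,460,260,4,"s_pot.png");crop(s,370,110,460,200,6,"s_box.png")
st()
E
```

```text
t 0.25 pos [ 118.  -511.5  231.1] F [ 0.4  0.4 -0.2] M [-0.03 -0.02  0.03] g 85.5 j [-1.57  0.31  1.5   0.    1.33 -0.22]
[[-0.974  0.     0.225]
 [-0.225  0.001 -0.974]
 [-0.    -1.    -0.   ]]
```

View pics/t_pot.png

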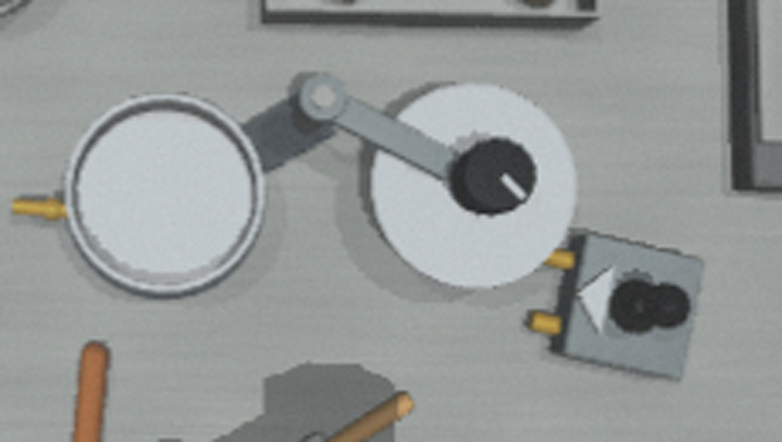

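View pics/t_board.png

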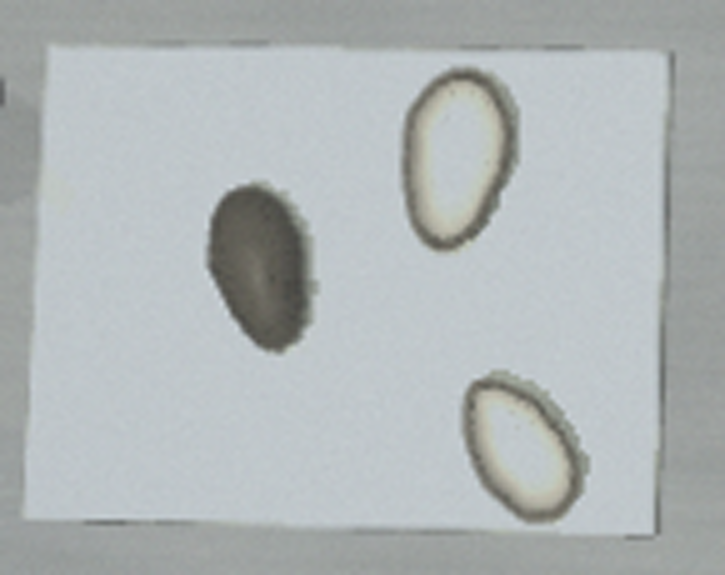

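View pics/s_pot.png

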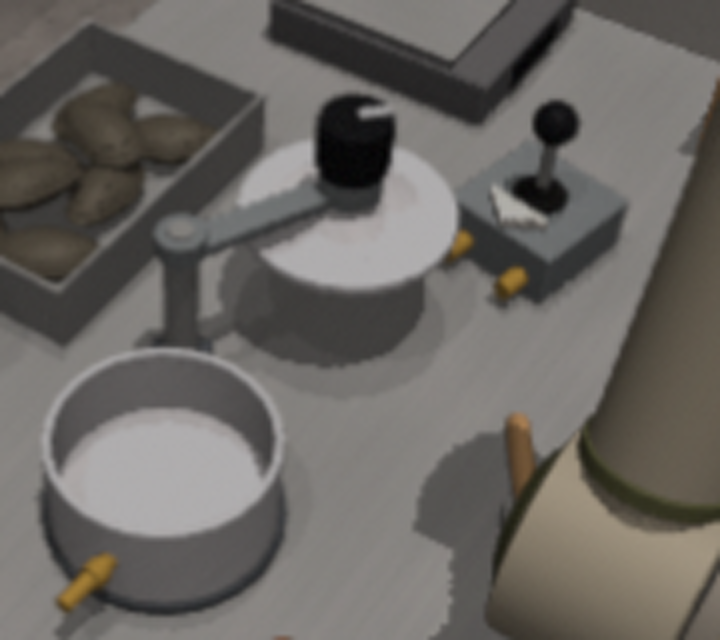

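View pics/s_box.png

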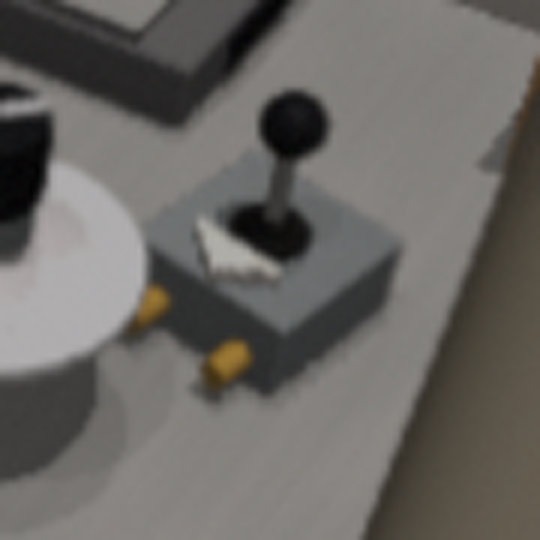

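Run:
```python
from h import *
import pickle
t,s=pickle.load(open("c0.pkl","rb"))
print("cams",-np.array(t["R"]).T@t["t"],-np.array(s["R"]).T@s["t"])
g=cv2.cvtColor(t["pixels"],cv2.COLOR_RGB2GRAY)
roi=np.zeros_like(g); roi[165:265,135:255]=255
m=((g<140)&(roi>0)).astype(np.uint8)
cs,_=cv2.findContours(m,cv2.RETR_EXTERNAL,cv2.CHAIN_APPROX_NONE)
for c in cs:
    if cv2.contourArea(c)<100: continue
    P=np.array([plane(t,p,31 if True else 0)[:2] for p in c[:,0].astype(float)])
    r=cv2.minAreaRect(P.astype(np.float32)); 
    f=np.zeros_like(g); cv2.drawContours(f,[c],-1,255,-1); mean=t["pixels"][f>0].mean(0)
    box=cv2.boxPoints(r)
    e=[box[1]-box[0],box[2]-box[1]]; e=max(e,key=np.linalg.norm)
    print("rect c",np.round(r[0],1),"size",np.round(r[1],1),"long axis deg",np.degrees(np.arctan2(e[1],e[0])),mean, P.mean(0))
# rim
def radial(c,img,ctr,rmin,rmax,n=72):
    out=[]
    for a in np.linspace(0,2*np.pi,n,endpoint=False):
        rr=np.arange(rmin,rmax,.25); x=ctr[0]+rr*np.cos(a);y=ctr[1]+rr*np.sin(a)
        v=cv2.remap(img,x.astype(np.float32)[None],y.astype(np.float32)[None],cv2.INTER_LINEAR)[0].astype(float)
        v=cv2.GaussianBlur(v[None],(0,0),2)[0]; out.append((a,rr,v))
    return out
def circ(P):
    A=np.c_[2*P,np.ones(len(P))]; b=(P**2).sum(1); x=np.linalg.lstsq(A,b,rcond=None)[0]; return x[:2],np.sqrt(x[2]+x[:2]@x[:2])
# outer rim: strongest falling edge
P=[]
for a,rr,v in radial(t,g,(318.7,197),25,34):
    i=np.argmin(np.gradient(v)); P.append(plane(t,(318.7+rr[i]*np.cos(a),197+rr[i]*np.sin(a)),90)[:2])
P=np.array(P); c,r=circ(P)
for _ in range(5):
    d=abs(np.linalg.norm(P-c,axis=1)-r); Q=P[d<max(2.5,np.median(d)*1.5)]; c,r=circ(Q)
print("pot top",c,r,len(Q))
pc=c
# pivot top
def C(u,v): return (270+(u+.5)/3.4-.5,140+(v+.5)/3.4-.5)
def S(u,v): return (280+(u+.5)/4-.5,100+(v+.5)/4-.5)
print("pivot top pix tri",tri(t,C(323,96),s,S(182,232)), plane(t,C(323,96),128)[:2])
# knob top centre
print("knob",[plane(t,C(497,177),z)[:2] for z in (195,201)])
print("knob side topcentre tri",tri(t,C(497,176),s,S(355,110)))
def B(u,v): return (370+(u+.5)/6-.5,110+(v+.5)/6-.5)
print("ball tri",tri(t,C(668,305),s,B(294,125)), plane(t,C(668,305),135)[:2], plane(s,B(294,125),135)[:2])
print("box corners",[np.round(plane(t,C(*p),55)[:2],1) for p in [(580,232),(704,258),(682,379),(553,351)]])
print("wedge tip,base",[np.round(plane(t,C(*p),61)[:2],1) for p in [(577,297),(613,266),(602,335)]])
print("shells")
```

```text
cams [ 460.11436732    8.30760833 1328.41061587] [146.92226931 564.61057986 958.79678281]
rect c [400.3 278.2] size [93.1 57.9] long axis deg 46.8492 [163.58947368 165.75368421 158.25894737] [400.25276284 276.88439113]
rect c [508.3 442.4] size [99.4 59.9] long axis deg 2.742066 [94.51076321 93.67710372 86.65166341] [508.87932233 441.05083741]
rect c [577.2 319.9] size [108.4  65.5] long axis deg 2.3741333 [164.26273885 166.89012739 159.90605096] [578.14569258 322.14438773]
pot top [558.03697798   2.41083542] 79.40316964816788 47
pivot top pix tri (array([ 638.75677289, -122.9771064 ,  146.40297885]), np.float64(2.5090231232174878)) [ 642.63507807 -124.3665534 ]
knob [array([ 570.36445323, -254.88985517]), array([ 569.7808161 , -253.49655184])]
knob side topcentre tri (array([ 570.25877273, -251.71129347,  207.84672375]), np.float64(0.8242329667950355))
ball tri (array([ 471.66666972, -412.62293707,  132.72800211]), np.float64(0.8506995516494812)) [ 472.0261622  -411.62681964] [ 470.41458459 -410.17952481]
box corners [array([ 536.3, -361.3]), array([ 514.8, -472.9]), array([ 407.9, -451.8]), array([ 431.3, -336.6])]
wedge tip,base [array([ 478.8, -356.5]), array([ 506.4, -388.8]), array([ 445.8, -378.5])]
shells
```

Run:
```python
from h import *
import pickle
t,s=pickle.load(open("c0.pkl","rb"))
for cam,(x0,y0,x1,y1),nm in [(t,(155,185,200,240),"top"),(s,(200,330,265,375),"side")]:
  g=cv2.cvtColor(cam["pixels"],cv2.COLOR_RGB2GRAY); up=cv2.resize(g[y0:y1,x0:x1],None,fx=4,fy=4,interpolation=cv2.INTER_CUBIC)
  print(np.bincount(g[y0:y1,x0:x1].ravel()//16,minlength=16))
  for th in (100,115,130):
    cs,_=cv2.findContours((up<th).astype(np.uint8),0,cv2.CHAIN_APPROX_NONE); c=max(cs,key=cv2.contourArea)
    P=np.array([plane(cam,(x0+(p[0]+.5)/4-.5,y0+(p[1]+.5)/4-.5),31)[:2] for p in c[:,0]])
    M=cv2.moments(P.astype(np.float32)[:,None]); cx=M['m10']/M['m00'];cy=M['m01']/M['m00']
    ang=0.5*np.arctan2(2*M['mu11'],M['mu20']-M['mu02'])
    u=np.array([np.cos(ang),np.sin(ang)]);v=np.array([-u[1],u[0]]); q=P-[cx,cy]
    a=q@u;b=q@v; ctr=np.array([cx,cy])+u*(a.max()+a.min())/2+v*(b.max()+b.min())/2
    print(nm,th,"centroid",round(cx,1),round(cy,1),"deg",round(np.degrees(ang),1),"L",round(np.ptp(a),1),"W",round(np.ptp(b),1),"mid",np.round(ctr,1))
    print("  widths",[(int(k),int(b[abs(a-k)<3].min()),int(b[abs(a-k)<3].max())) for k in range(-40,45,10)])
```

```text
[   0    0    0    0   43  309  120   25   22   29   42    3 1882    0
    0    0]
top 100 centroid 509.3 442.5 deg 16.9 L 100.3 W 58.5 mid [507.3 442.2]
  widths [(-40, -17, 17), (-30, -22, 21), (-20, -23, 24), (-10, -25, 26), (0, -27, 28), (10, -28, 29), (20, -26, 26), (30, -24, 23), (40, -19, 18)]
top 115 centroid 509.2 442.1 deg 17.3 L 102.6 W 60.2 mid [507.3 442. ]
  widths [(-40, -18, 18), (-30, -23, 22), (-20, -25, 25), (-10, -26, 27), (0, -28, 29), (10, -29, 30), (20, -27, 28), (30, -25, 24), (40, -20, 20)]
top 130 centroid 509.2 441.8 deg 17.4 L 104.5 W 62.3 mid [507.1 441.7]
  widths [(-40, -19, 19), (-30, -23, 22), (-20, -26, 26), (-10, -27, 28), (0, -29, 30), (10, -30, 31), (20, -28, 29), (30, -26, 25), (40, -21, 21)]
[   0    0   14  373  379   55   32   35   36   55 1946    0    0    0
    0    0]
side 100 centroid 508.4 442.2 deg 15.2 L 104.6 W 59.3 mid [506.2 442.2]
  widths [(-40, -19, 17), (-30, -22, 22), (-20, -25, 24), (-10, -26, 26), (0, -28, 29), (10, -29, 30), (20, -27, 28), (30, -25, 24), (40, -20, 19)]
side 115 centroid 508.3 442.2 deg 15.0 L 106.0 W 60.5 mid [506.1 442.3]
  widths [(-40, -20, 18), (-30, -23, 22), (-20, -25, 25), (-10, -26, 27), (0, -28, 30), (10, -29, 30), (20, -28, 29), (30, -25, 24), (40, -21, 20)]
side 130 centroid 508.1 442.3 deg 14.8 L 107.4 W 61.7 mid [505.9 442.5]
  widths [(-40, -20, 19), (-30, -24, 23), (-20, -26, 26), (-10, -27, 28), (0, -29, 30), (10, -30, 31), (20, -29, 29), (30, -26, 25), (40, -22, 21)]
```

```bash
python3 -m handwheel '[{"wy":-0.026,"tx":-10,"tz":-12},{"wy":-0.026,"tx":-20,"tz":-25},{"tx":-23.7,"tz":-30},{"tx":-23.7,"tz":-30},{"tx":-23.7,"tz":-30},{"tx":-23.7,"tz":-30},{"tx":-23.7,"tz":-30},{"tx":-23.7,"tz":-30},{"tx":-23.7,"tz":-30},{"tx":-23.7,"tz":-30}]'
python3 -c "
from h import *
st();R=toolR();print(R.T@(np.array([511,443,60])-sense()['eef_pos']))"
```

```text
t 0.25 pos [ 118.  -511.5  231.1] F [ 0.4  0.4 -0.2] M [-0.03 -0.02  0.03] g 85.5 j [-1.57  0.31  1.5   0.    1.33 -0.22]
[[-0.974  0.     0.225]
 [-0.225  0.001 -0.974]
 [-0.    -1.    -0.   ]]
[-597.4553966   171.55633143 -841.59597565]invalid input
```

```bash
python3 -m handwheel '[{"grip":85,"tx":-10,"ty":0,"tz":-12,"wx":0,"wy":-0.026,"wz":0},{"grip":85,"tx":-20,"ty":0,"tz":-25,"wx":0,"wy":-0.026,"wz":0},{"grip":85,"tx":-23.7,"ty":0,"tz":-30,"wx":0,"wy":0,"wz":0},{"grip":85,"tx":-23.7,"ty":0,"tz":-30,"wx":0,"wy":0,"wz":0},{"grip":85,"tx":-23.7,"ty":0,"tz":-30,"wx":0,"wy":0,"wz":0},{"grip":85,"tx":-23.7,"ty":0,"tz":-30,"wx":0,"wy":0,"wz":0},{"grip":85,"tx":-23.7,"ty":0,"tz":-30,"wx":0,"wy":0,"wz":0},{"grip":85,"tx":-23.7,"ty":0,"tz":-30,"wx":0,"wy":0,"wz":0},{"grip":85,"tx":-23.7,"ty":0,"tz":-30,"wx":0,"wy":0,"wz":0},{"grip":85,"tx":-23.7,"ty":0,"tz":-30,"wx":0,"wy":0,"wz":0}]'
python3 -c "
from h import *
st();R=toolR();print(R.T@(np.array([511,443,60])-sense()['eef_pos']))"
```

```text
time_s: 1.08
eef_pos: [254.5, -183.8, 231.4]
ee_rot: [-0.098, 0.098, -0.7, 0.7]
force: [0.9, 0.1, -0.8]
grip_width: 0.996
t 1.08 pos [ 254.5 -183.8  231.4] F [ 0.9  0.1 -0.8] M [-0.06 -0.08 -0.01] g 85.1 j [-1.   -0.18  2.03  0.    1.29  0.29]
[[-0.962  0.     0.274]
 [-0.274 -0.    -0.962]
 [-0.    -1.     0.001]]
[-418.5236825   171.17525799 -532.4656708 ]
```

```bash
python3 -m handwheel '[{"grip":85,"tx":-23,"ty":0,"tz":-30,"wx":0,"wy":0,"wz":0},{"grip":85,"tx":-23,"ty":0,"tz":-30,"wx":0,"wy":0,"wz":0},{"grip":85,"tx":-23,"ty":0,"tz":-30,"wx":0,"wy":0,"wz":0},{"grip":85,"tx":-23,"ty":0,"tz":-30,"wx":0,"wy":0,"wz":0},{"grip":85,"tx":-23,"ty":0,"tz":-30,"wx":0,"wy":0,"wz":0},{"grip":85,"tx":-23,"ty":0,"tz":-30,"wx":0,"wy":0,"wz":0},{"grip":85,"tx":-23,"ty":0,"tz":-30,"wx":0,"wy":0,"wz":0},{"grip":85,"tx":-23,"ty":0,"tz":-30,"wx":0,"wy":0,"wz":0},{"grip":85,"tx":-23,"ty":10,"tz":-30,"wx":0,"wy":0,"wz":0},{"grip":85,"tx":-23,"ty":20,"tz":-30,"wx":0,"wy":0,"wz":0}]'
python3 -c "
from h import *
st();R=toolR();print(R.T@(np.array([511,443,60])-sense()['eef_pos']))"
```

```text
time_s: 1.92
eef_pos: [393.8, 167.8, 202.9]
ee_rot: [-0.1, 0.097, -0.7, 0.7]
force: [0.9, -2.9, 1.0]
grip_width: 0.99
t 1.92 pos [393.8 167.8 202.9] F [ 0.9 -2.9  1. ] M [-0.03 -0.09  0.01] g 84.5 j [ 0.13  0.12  1.81 -0.    1.2   1.42]
[[-0.961  0.004  0.276]
 [-0.276  0.001 -0.961]
 [-0.004 -1.     0.001]]
[-187.97149816  143.57370179 -232.29167705]
```

```bash
python3 -m handwheel '[{"grip":85,"tx":-23.5,"ty":10,"tz":-29,"wx":0,"wy":0,"wz":0},{"grip":85,"tx":-23.5,"ty":10,"tz":-29,"wx":0,"wy":0,"wz":0},{"grip":85,"tx":-23.5,"ty":10,"tz":-29,"wx":0,"wy":0,"wz":0},{"grip":85,"tx":-23.5,"ty":10,"tz":-29,"wx":0,"wy":0,"wz":0},{"grip":85,"tx":-23.5,"ty":10,"tz":-29,"wx":0,"wy":0,"wz":0},{"grip":85,"tx":-23.5,"ty":10,"tz":-29,"wx":0,"wy":0,"wz":0},{"grip":85,"tx":-23.5,"ty":10,"tz":-29,"wx":0,"wy":0,"wz":0},{"grip":85,"tx":-23.5,"ty":10,"tz":-29,"wx":0,"wy":0,"wz":0},{"grip":85,"tx":0,"ty":0,"tz":0,"wx":0,"wy":0,"wz":0}]'
python3 -c "
from h import *
st();R=toolR();print(R.T@(np.array([511,443,60])-sense()['eef_pos']))
w=eyes.capture('wrist');cv2.imwrite('pics/w1.png',w['pixels'][:,:,::-1]); print(proj(w,[[507,442,50],[511,443,31]]))"
```

```text
time_s: 2.67
eef_pos: [509.3, 444.0, 116.7]
ee_rot: [-0.098, 0.101, -0.7, 0.7]
force: [-1.3, -0.8, -0.4]
grip_width: 0.993
t 2.67 pos [509.3 444.  116.7] F [-1.3 -0.8 -0.4] M [ 0.03 -0.    0.04] g 84.8 j [0.54 0.74 1.12 0.   1.28 1.83]
[[-0.961 -0.004  0.278]
 [-0.278 -0.001 -0.961]
 [ 0.005 -1.     0.   ]]
[-1.63107125 56.6849228   1.44540865]
[[328.10192414 215.14029164]
 [328.10105167 201.29568118]]
```

View pics/w1.png

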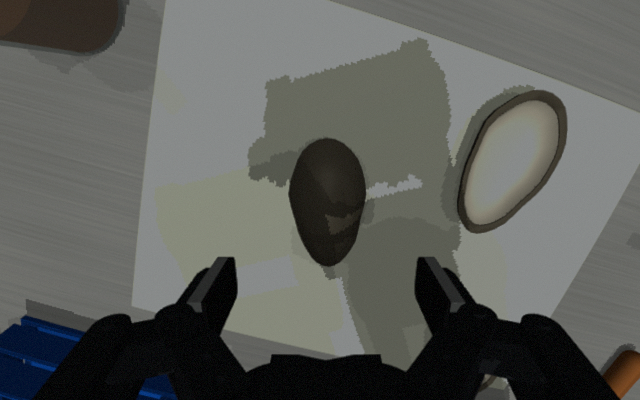

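The oyster is centred between the fingers at (327, 202), its long axis vertical in the image, as wanted. Next I descend and grip.

```bash
python3 -m handwheel '[{"grip":85,"tx":0,"ty":28,"tz":1,"wx":0,"wy":0,"wz":0},{"grip":85,"tx":-1,"ty":30,"tz":0,"wx":0,"wy":0,"wz":0},{"grip":85,"tx":0,"ty":28,"tz":0,"wx":0,"wy":0,"wz":0},{"grip":85,"tx":0,"ty":16,"tz":0,"wx":0,"wy":0,"wz":0},{"grip":85,"tx":0,"ty":4,"tz":0,"wx":0,"wy":0,"wz":0},{"grip":40,"tx":0,"ty":0,"tz":0,"wx":0,"wy":0,"wz":0},{"grip":40,"tx":0,"ty":0,"tz":0,"wx":0,"wy":0,"wz":0},{"grip":40,"tx":0,"ty":0,"tz":0,"wx":0,"wy":0,"wz":0},{"grip":40,"tx":0,"ty":0,"tz":0,"wx":0,"wy":0,"wz":0}]' 35
python3 -c "
from h import *
st()"
```

```text
time_s: 3.47
eef_pos: [511.7, 440.0, 18.2]
ee_rot: [0.099, -0.097, 0.701, -0.7]
force: [-0.5, -0.2, 5.8]
grip_width: 0.601
t 3.47 pos [511.7 440.   18.2] F [-0.5 -0.2  5.8] M [-0.01  0.15 -0.02] g 51.3 j [0.54 0.85 1.2  0.   1.09 1.83]
[[-0.961  0.003  0.275]
 [-0.275  0.002 -0.961]
 [-0.004 -1.    -0.001]]
```

```bash
python3 -m handwheel '[{"grip":40,"tx":0,"ty":0,"tz":0,"wx":0,"wy":0,"wz":0},{"grip":40,"tx":0,"ty":0,"tz":0,"wx":0,"wy":0,"wz":0}]'
python3 -c "
from h import *
st()
w=eyes.capture('wrist');cv2.imwrite('pics/w2.png',w['pixels'][:,:,::-1])"
```

```text
time_s: 3.63
eef_pos: [511.7, 439.9, 18.2]
ee_rot: [0.099, -0.097, 0.701, -0.7]
force: [-1.2, -0.9, 6.6]
grip_width: 0.601
t 3.63 pos [511.7 439.9  18.2] F [-1.2 -0.9  6.6] M [-0.11  0.11 -0.04] g 51.3 j [ 0.54  0.85  1.2  -0.    1.09  1.83]
[[-0.961  0.003  0.275]
 [-0.275  0.002 -0.961]
 [-0.004 -1.    -0.001]]
```

View pics/w2.png

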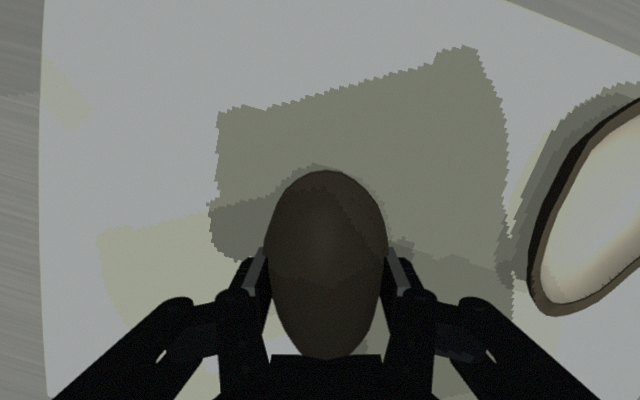

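```bash
python3 -m handwheel '[{"grip":68,"tx":0,"ty":0,"tz":0,"wx":0,"wy":0,"wz":0},{"grip":68,"tx":0,"ty":0,"tz":0,"wx":0,"wy":0,"wz":0},{"grip":68,"tx":0,"ty":0,"tz":0,"wx":0,"wy":0,"wz":0}]'
python3 -c "
from h import *
st()"
```

```text
time_s: 3.93
eef_pos: [510.8, 439.4, 16.1]
ee_rot: [0.098, -0.098, 0.7, -0.7]
force: [-0.3, -0.3, -0.2]
grip_width: 0.801
t 3.93 pos [510.8 439.4  16.1] F [-0.3 -0.3 -0.2] M [-0.02  0.02 -0.02] g 68.4 j [ 0.54  0.85  1.2  -0.    1.09  1.83]
[[-0.961  0.     0.275]
 [-0.275  0.    -0.961]
 [-0.    -1.    -0.   ]]
```

```bash
python3 -m handwheel '[{"grip":68,"tx":0,"ty":3,"tz":-2,"wx":0,"wy":0,"wz":0},{"grip":68,"tx":0,"ty":2,"tz":0,"wx":0,"wy":0,"wz":0},{"grip":40,"tx":0,"ty":0,"tz":0,"wx":0,"wy":0,"wz":0},{"grip":40,"tx":0,"ty":0,"tz":0,"wx":0,"wy":0,"wz":0},{"grip":40,"tx":0,"ty":0,"tz":0,"wx":0,"wy":0,"wz":0},{"grip":40,"tx":0,"ty":0,"tz":0,"wx":0,"wy":0,"wz":0}]'
python3 -c "
from h import *
st()"
```

```text
time_s: 4.43
eef_pos: [510.1, 441.3, 10.6]
ee_rot: [-0.098, 0.098, -0.7, 0.7]
force: [0.3, 0.3, -0.9]
grip_width: 0.599
t 4.43 pos [510.1 441.3  10.6] F [ 0.3  0.3 -0.9] M [-0.01 -0.06  0.  ] g 51.1 j [0.54 0.86 1.2  0.   1.08 1.83]
[[-0.961 -0.     0.275]
 [-0.275 -0.    -0.961]
 [ 0.    -1.     0.   ]]
```

```bash
python3 -m handwheel '[{"grip":40,"tx":0,"ty":-10,"tz":0,"wx":0,"wy":0,"wz":0},{"grip":40,"tx":0,"ty":-20,"tz":0,"wx":0,"wy":0,"wz":0},{"grip":40,"tx":0,"ty":-26,"tz":0,"wx":0,"wy":0,"wz":0},{"grip":40,"tx":2,"ty":-26,"tz":10,"wx":0,"wy":0,"wz":0},{"grip":40,"tx":4,"ty":-25,"tz":20,"wx":0,"wy":0,"wz":0},{"grip":40,"tx":6,"ty":-15,"tz":32,"wx":0,"wy":0,"wz":0},{"grip":40,"tx":6,"ty":-5,"tz":36,"wx":0,"wy":0,"wz":0},{"grip":40,"tx":6,"ty":0,"tz":36,"wx":0,"wy":0,"wz":0},{"grip":40,"tx":6,"ty":0,"tz":36,"wx":0,"wy":0,"wz":0},{"grip":40,"tx":6,"ty":0,"tz":36,"wx":0,"wy":0,"wz":0}]'
python3 -c "
from h import *
st();R=toolR();print(R.T@(np.array([561,2,60])-sense()['eef_pos']))"
```

```text
time_s: 5.27
eef_pos: [532.2, 231.8, 138.8]
ee_rot: [0.099, -0.098, 0.7, -0.7]
force: [0.3, 0.0, -1.2]
grip_width: 0.604
t 5.27 pos [532.2 231.8 138.8] F [ 0.3  0.  -1.2] M [-0.01 -0.08 -0.01] g 51.6 j [ 0.21  0.52  1.45 -0.    1.17  1.5 ]
[[-0.961  0.001  0.275]
 [-0.275  0.    -0.961]
 [-0.001 -1.     0.   ]]
[ 35.69929955  78.8201049  228.80326568]
```

```bash
python3 -m handwheel '[{"grip":40,"tx":5,"ty":0,"tz":36,"wx":0,"wy":0,"wz":0},{"grip":40,"tx":5,"ty":0,"tz":36,"wx":0,"wy":0,"wz":0},{"grip":40,"tx":6,"ty":0,"tz":36,"wx":0,"wy":0,"wz":0},{"grip":40,"tx":6,"ty":0,"tz":36,"wx":0,"wy":0,"wz":0},{"grip":40,"tx":6,"ty":0,"tz":36,"wx":0,"wy":0,"wz":0},{"grip":40,"tx":5,"ty":0,"tz":30,"wx":0,"wy":0,"wz":0},{"grip":40,"tx":2,"ty":0,"tz":18,"wx":0,"wy":0,"wz":0},{"grip":40,"tx":0,"ty":0,"tz":0,"wx":0,"wy":0,"wz":0}]'
python3 -c "
from h import *
st();R=toolR();print(R.T@(np.array([561,2,60])-sense()['eef_pos']))
t=eyes.capture('top');s=eyes.capture('side');w=eyes.capture('wrist')
cv2.imwrite('pics/w3.png',w['pixels'][:,:,::-1])
crop(s,240,120,440,280,4,'s3.png');crop(t,250,120,450,260,4,'t3.png')
"
```

```text
time_s: 5.93
eef_pos: [561.9, 1.1, 138.6]
ee_rot: [-0.097, 0.097, -0.7, 0.701]
force: [-0.4, 0.0, -0.3]
grip_width: 0.602
t 5.93 pos [561.9   1.1 138.6] F [-0.4  0.  -0.3] M [-0.06 -0.01  0.04] g 51.4 j [-0.21  0.48  1.51 -0.    1.15  1.09]
[[-0.962  0.001  0.271]
 [-0.271 -0.001 -0.962]
 [-0.001 -1.     0.001]]
[ 0.70985796 78.5803791  -1.24650587]
```

View pics/w3.png

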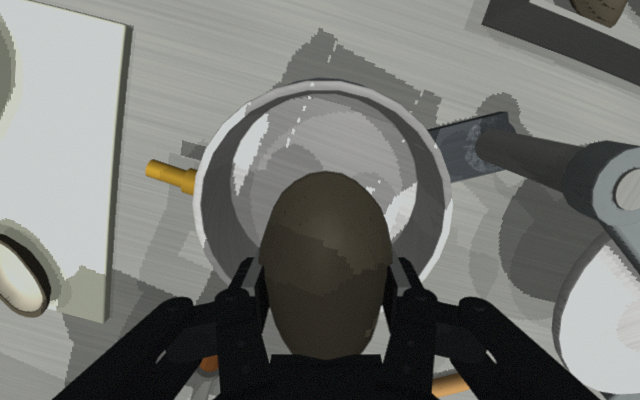

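View pics/s3.png

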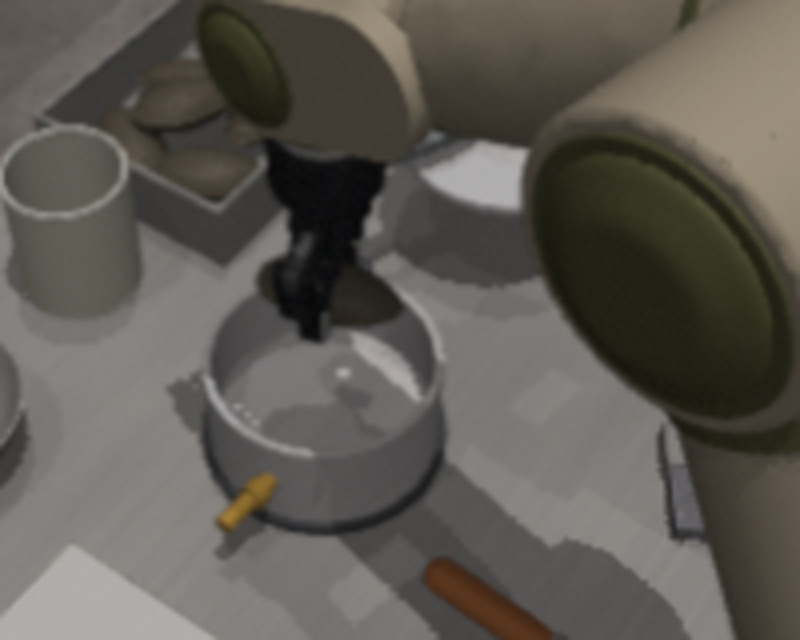

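```bash
python3 -c "
from h import *
w=eyes.capture('wrist')
P=np.array([plane(w,p,90)[:2] for p in [(194,200),(452,200),(323,80),(232,113),(418,119),(205,255),(443,260)]])
A=np.c_[2*P,np.ones(len(P))]; b=(P**2).sum(1); x=np.linalg.lstsq(A,b,rcond=None)[0]; print(x[:2],np.sqrt(x[2]+x[:2]@x[:2]))
print(np.linalg.norm(P-x[:2],axis=1))
print(plane(w,(630,190),146), )
"
```

```text
[562.06777098   7.12287331] 86.62348699189042
[85.80450745 84.809672   86.91984561 87.73207563 86.31508735 86.41202722
 88.32324789]
[ 638.27781388 -124.47739127  146.        ]
```

```bash
python3 -m handwheel '[{"grip":40,"tx":-3,"ty":15,"tz":-2,"wx":0,"wy":0,"wz":0},{"grip":40,"tx":-1,"ty":22,"tz":-1,"wx":0,"wy":0,"wz":0},{"grip":40,"tx":0,"ty":22,"tz":0,"wx":0,"wy":0,"wz":0},{"grip":40,"tx":0,"ty":20,"tz":0,"wx":0,"wy":0,"wz":0},{"grip":40,"tx":0,"ty":14,"tz":0,"wx":0,"wy":0,"wz":0},{"grip":40,"tx":0,"ty":8,"tz":0,"wx":0,"wy":0,"wz":0},{"grip":40,"tx":0,"ty":5,"tz":0,"wx":0,"wy":0,"wz":0},{"grip":40,"tx":0,"ty":0,"tz":0,"wx":0,"wy":0,"wz":0}]'
python3 -c "
from h import *
st()
"
```

```text
time_s: 6.8
eef_pos: [564.2, 9.2, 31.4]
ee_rot: [0.098, -0.099, 0.7, -0.7]
force: [0.1, 0.0, -1.3]
grip_width: 0.604
t 6.8 pos [564.2   9.2  31.4] F [ 0.1  0.  -1.3] M [-0.01  0.06  0.04] g 51.6 j [-0.19  0.63  1.59  0.    0.93  1.1 ]
[[-0.961 -0.001  0.276]
 [-0.276  0.    -0.961]
 [ 0.001 -1.    -0.   ]]
```

```bash
python3 -m handwheel '[{"grip":40,"tx":0,"ty":3,"tz":2,"wx":0,"wy":0,"wz":0},{"grip":40,"tx":0,"ty":2,"tz":2,"wx":0,"wy":0,"wz":0},{"grip":40,"tx":0,"ty":1.5,"tz":0,"wx":0,"wy":0,"wz":0},{"grip":40,"tx":0,"ty":0.8,"tz":0,"wx":0,"wy":0,"wz":0},{"grip":40,"tx":0,"ty":0,"tz":0,"wx":0,"wy":0,"wz":0}]'
python3 -c "
from h import *
st()
"
```

```text
time_s: 7.22
eef_pos: [565.5, 4.6, 24.6]
ee_rot: [-0.098, 0.098, -0.7, 0.7]
force: [-0.1, 0.1, -0.9]
grip_width: 0.601
t 7.22 pos [565.5   4.6  24.6] F [-0.1  0.1 -0.9] M [ 0.03 -0.01  0.04] g 51.3 j [-0.2   0.64  1.59  0.    0.91  1.09]
[[-0.961  0.     0.275]
 [-0.275  0.    -0.961]
 [-0.    -1.     0.   ]]
```

```bash
python3 -m handwheel '[{"grip":40,"tx":0,"ty":0.8,"tz":0,"wx":0,"wy":0,"wz":0},{"grip":40,"tx":0,"ty":0.8,"tz":0,"wx":0,"wy":0,"wz":0},{"grip":40,"tx":0,"ty":0,"tz":0,"wx":0,"wy":0,"wz":0}]'
python3 -c "
from h import *
st()
"
```

```text
time_s: 7.47
eef_pos: [565.7, 4.7, 23.4]
ee_rot: [-0.098, 0.098, -0.7, 0.7]
force: [-2.0, -0.2, 4.1]
grip_width: 0.6
t 7.47 pos [565.7   4.7  23.4] F [-2.  -0.2  4.1] M [-0.02  0.27 -0.01] g 51.2 j [-0.2   0.64  1.59 -0.    0.91  1.09]
[[-0.961  0.     0.275]
 [-0.275 -0.    -0.961]
 [-0.    -1.     0.   ]]
```

```bash
python3 -m handwheel '[{"grip":56,"tx":0,"ty":0,"tz":0,"wx":0,"wy":0,"wz":0},{"grip":64,"tx":0,"ty":0,"tz":0,"wx":0,"wy":0,"wz":0},{"grip":72,"tx":0,"ty":0,"tz":0,"wx":0,"wy":0,"wz":0},{"grip":72,"tx":0,"ty":0,"tz":0,"wx":0,"wy":0,"wz":0},{"grip":72,"tx":0,"ty":-10,"tz":0,"wx":0,"wy":0,"wz":0},{"grip":72,"tx":0,"ty":-20,"tz":0,"wx":0,"wy":0,"wz":0},{"grip":72,"tx":0,"ty":-28,"tz":0,"wx":0,"wy":0,"wz":0},{"grip":72,"tx":0,"ty":-30,"tz":0,"wx":0,"wy":0,"wz":0},{"grip":72,"tx":0,"ty":-30,"tz":0,"wx":0,"wy":0,"wz":0},{"grip":72,"tx":0,"ty":-30,"tz":0,"wx":0,"wy":0,"wz":0}]'
python3 -c "
from h import *
st()
w=eyes.capture('wrist')
cv2.imwrite('pics/w4.png',w['pixels'][:,:,::-1])
"
```

```text
time_s: 8.3
eef_pos: [565.3, 4.8, 173.2]
ee_rot: [-0.098, 0.098, -0.7, 0.7]
force: [0.3, -0.4, 0.3]
grip_width: 0.843
t 8.3 pos [565.3   4.8 173.2] F [ 0.3 -0.4  0.3] M [-0.01 -0.04 -0.04] g 72.0 j [-0.2   0.45  1.46  0.    1.23  1.09]
[[-0.961  0.001  0.275]
 [-0.275 -0.    -0.961]
 [-0.001 -1.     0.   ]]
```

View pics/w4.png

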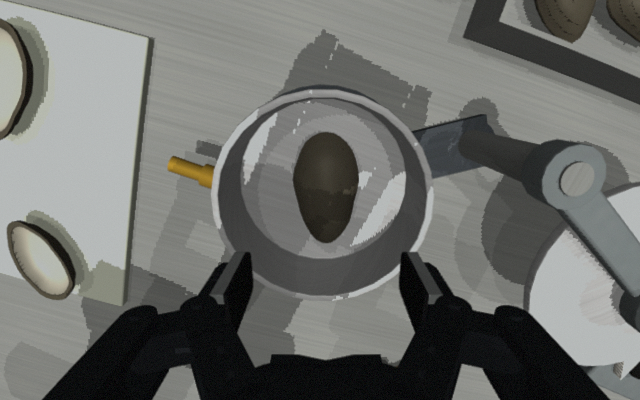

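The oyster lies whole on the pot floor, at (326, 190), with the fingers clear of it. Next I rise, turn the jaws and view the knob.

```bash
python3 -m handwheel '[{"grip":85,"tx":0,"ty":-10,"tz":0,"wx":0,"wy":-0.1,"wz":0},{"grip":85,"tx":0,"ty":-15,"tz":0,"wx":0,"wy":-0.1,"wz":0},{"grip":85,"tx":0,"ty":-15,"tz":0,"wx":0,"wy":-0.1,"wz":0},{"grip":85,"tx":0,"ty":-15,"tz":0,"wx":0,"wy":-0.1,"wz":0},{"grip":85,"tx":0,"ty":-15,"tz":0,"wx":0,"wy":-0.1,"wz":0},{"grip":85,"tx":0,"ty":-15,"tz":0,"wx":0,"wy":-0.1,"wz":0},{"grip":85,"tx":0,"ty":-15,"tz":0,"wx":0,"wy":-0.1,"wz":0},{"grip":85,"tx":0,"ty":-10,"tz":0,"wx":0,"wy":-0.1,"wz":0}]'
python3 -c "
from h import *
st();R=toolR();print(R.T@(np.array([565,-250,285])-sense()['eef_pos']))"
```

```text
time_s: 9.02
eef_pos: [565.6, 4.7, 283.0]
ee_rot: [-0.365, 0.364, -0.605, 0.606]
force: [0.2, -0.5, 0.1]
grip_width: 0.994
t 9.02 pos [565.6   4.7 283. ] F [ 0.2 -0.5  0.1] M [ 0.02 -0.02 -0.01] g 84.9 j [-0.2   0.37  1.28  0.    1.49  0.29]
[[-0.468  0.002  0.884]
 [-0.884 -0.    -0.468]
 [-0.001 -1.     0.002]]
[225.32916829  -1.88251755 118.69700856]
```

```bash
python3 -m handwheel '[{"grip":85,"tx":20,"ty":0,"tz":10.5,"wx":0,"wy":0,"wz":0},{"grip":85,"tx":30,"ty":0,"tz":16,"wx":0,"wy":0,"wz":0},{"grip":85,"tx":30,"ty":0,"tz":16,"wx":0,"wy":0,"wz":0},{"grip":85,"tx":30,"ty":0,"tz":16,"wx":0,"wy":0,"wz":0},{"grip":85,"tx":30,"ty":0,"tz":16,"wx":0,"wy":0,"wz":0},{"grip":85,"tx":30,"ty":0,"tz":16,"wx":0,"wy":0,"wz":0},{"grip":85,"tx":30,"ty":0,"tz":16,"wx":0,"wy":0,"wz":0},{"grip":85,"tx":25,"ty":0,"tz":12.5,"wx":0,"wy":0,"wz":0},{"grip":85,"tx":0,"ty":0,"tz":0,"wx":0,"wy":0,"wz":0}]'
python3 -c "
from h import *
import pickle
st()
w=eyes.capture('wrist');pickle.dump(w,open('w5.pkl','wb'))
cv2.imwrite('pics/w5.png',w['pixels'][:,:,::-1])
"
```

```text
time_s: 9.77
eef_pos: [563.1, -254.6, 280.5]
ee_rot: [-0.361, 0.362, -0.607, 0.608]
force: [-0.1, 1.1, -0.0]
grip_width: 0.996
t 9.77 pos [ 563.1 -254.6  280.5] F [-0.1  1.1 -0. ] M [-0.01 -0.    0.01] g 85.1 j [-0.61  0.5   1.1  -0.    1.54 -0.12]
[[-0.477 -0.001  0.879]
 [-0.879 -0.001 -0.477]
 [ 0.001 -1.    -0.   ]]
```

View pics/w5.png

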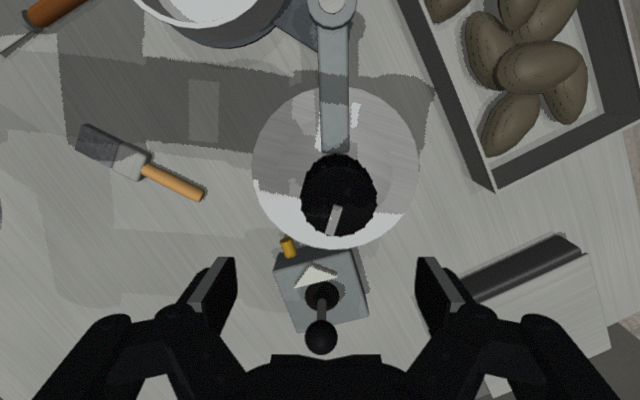

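```bash
python3 -c "
from h import *
import pickle
w=pickle.load(open('w5.pkl','rb'))
print('cam',-np.array(w['R']).T@w['t'])
im=w['pixels'].astype(float)*2.2
w2=dict(w);w2['pixels']=np.clip(im,0,255).astype(np.uint8)
crop(w2,280,135,400,255,5,'w5c.png')
for z in (195,198): print(plane(w,(338.5,193),z), plane(w,(301,193),z),plane(w,(376,193),z))
"
```

```text
cam [ 599.778829   -184.69523771  424.65896654]
[ 575.22078673 -250.90880667  195.        ] [ 549.95355275 -237.19277842  195.        ] [ 600.53318614 -264.64115637  195.        ]
[ 575.54158468 -250.04386893  198.        ] [ 550.60441272 -236.50701106  198.        ] [ 600.52333209 -263.59683505  198.        ]
```

View pics/w5c.png

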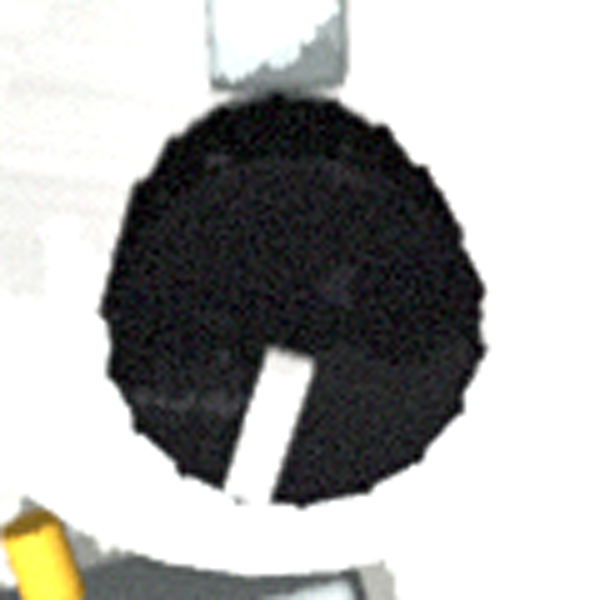

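```bash
python3 -c "
from h import *
import pickle
w=pickle.load(open('w5.pkl','rb'))
k=plane(w,(338.6,201),198); print(k, np.linalg.norm(plane(w,(300.2,201),198)-plane(w,(376.8,201),198)))
piv=np.array([638.5,-123.7]); d=k[:2]-piv; print(np.linalg.norm(d),np.degrees(np.arctan2(d[1],d[0])))
a=plane(w,(280+(293)/5-.4,135+352/5-.4),199);b=plane(w,(280+250/5-.4,135+498/5-.4),199); print('rib deg',np.degrees(np.arctan2(*(b-a)[1::-1])))
R=toolR();print(R.T@(np.array([k[0],k[1],210])-sense()['eef_pos']))
piv2=plane(w,(333,5),146);print(piv2)
"
```

```text
[ 572.63802992 -255.72505261  198.        ] 58.491872216469915
147.54122684467933 -116.51275703787127
rib deg -133.35984886679253
[-1.1700095  70.70745021  9.80236498]
[ 638.92956129 -125.11030142  146.        ]
```

```bash
python3 -m handwheel '[{"grip":85,"tx":-1,"ty":5,"tz":5,"wx":0,"wy":0,"wz":0},{"grip":85,"tx":-1,"ty":15,"tz":4,"wx":0,"wy":0,"wz":0},{"grip":85,"tx":0,"ty":20,"tz":0,"wx":0,"wy":0,"wz":0},{"grip":85,"tx":0,"ty":15,"tz":0,"wx":0,"wy":0,"wz":0},{"grip":85,"tx":0,"ty":5,"tz":0,"wx":0,"wy":0,"wz":0},{"grip":85,"tx":0,"ty":0,"tz":0,"wx":0,"wy":0,"wz":0}]'
python3 -c "
from h import *
st();R=toolR();print(R.T@(np.array([572,-257,152])-sense()['eef_pos']))
w=eyes.capture('wrist')
im=w['pixels'].astype(float)*1.8
cv2.imwrite('pics/w6.png',np.clip(im,0,255).astype(np.uint8)[:,:,::-1])
"
```

```text
time_s: 10.32
eef_pos: [573.0, -251.0, 220.0]
ee_rot: [0.363, -0.364, 0.607, -0.606]
force: [0.3, -0.2, 0.3]
grip_width: 0.993
t 10.32 pos [ 573. -251.  220.] F [ 0.3 -0.2  0.3] M [-0.03 -0.03 -0.01] g 84.8 j [-0.6   0.55  1.18  0.    1.42 -0.11]
[[-0.471 -0.002  0.882]
 [-0.882  0.001 -0.471]
 [-0.    -1.    -0.002]]
[ 5.77210102 67.95157166  2.06940693]
```

View pics/w6.png

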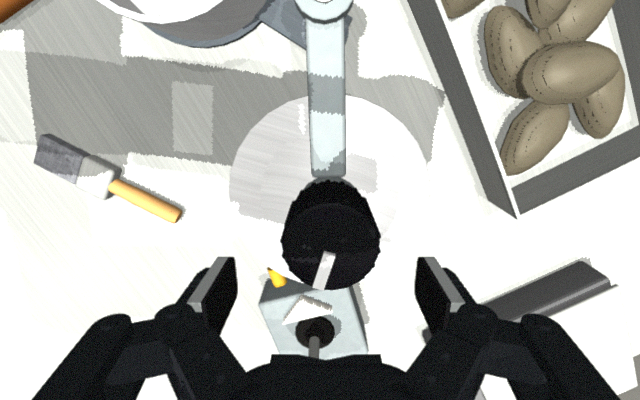

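```bash
python3 -m handwheel '[{"grip":85,"tx":3,"ty":5,"tz":1,"wx":0,"wy":0,"wz":0},{"grip":85,"tx":2.5,"ty":12,"tz":1,"wx":0,"wy":0,"wz":0},{"grip":85,"tx":0,"ty":15,"tz":0,"wx":0,"wy":0,"wz":0},{"grip":85,"tx":0,"ty":15,"tz":0,"wx":0,"wy":0,"wz":0},{"grip":85,"tx":0,"ty":12,"tz":0,"wx":0,"wy":0,"wz":0},{"grip":85,"tx":0,"ty":7,"tz":0,"wx":0,"wy":0,"wz":0},{"grip":85,"tx":0,"ty":2,"tz":0,"wx":0,"wy":0,"wz":0},{"grip":66,"tx":0,"ty":0,"tz":0,"wx":0,"wy":0,"wz":0},{"grip":66,"tx":0,"ty":0,"tz":0,"wx":0,"wy":0,"wz":0},{"grip":66,"tx":0,"ty":0,"tz":0,"wx":0,"wy":0,"wz":0}]'
python3 -c "
from h import *
st();R=toolR();print(R.T@(np.array([572,-257,152])-sense()['eef_pos']))
w=eyes.capture('wrist')
im=w['pixels'].astype(float)*1.8
cv2.imwrite('pics/w7.png',np.clip(im,0,255).astype(np.uint8)[:,:,::-1])
"
```

```text
time_s: 11.2
eef_pos: [572.5, -258.4, 153.9]
ee_rot: [-0.363, 0.363, -0.606, 0.607]
force: [0.8, -0.1, 0.3]
grip_width: 0.776
t 11.2 pos [ 572.5 -258.4  153.9] F [ 0.8 -0.1  0.3] M [ 0.03 -0.05  0.03] g 66.3 j [-0.61  0.6   1.27  0.    1.27 -0.12]
[[-0.472  0.001  0.881]
 [-0.881 -0.001 -0.472]
 [ 0.    -1.     0.002]]
[-0.94925738  1.94388898 -1.09457255]
```

View pics/w7.png

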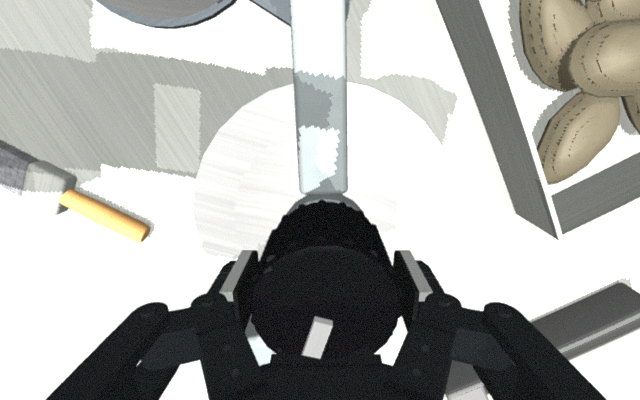

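```bash
python3 -m handwheel '[{"grip":66,"tx":-0.2,"ty":0,"tz":-7.5,"wx":0,"wy":0.05,"wz":0},{"grip":66,"tx":-0.5,"ty":0,"tz":-12,"wx":0,"wy":0.08,"wz":0},{"grip":66,"tx":-0.75,"ty":0,"tz":-15,"wx":0,"wy":0.1,"wz":0},{"grip":66,"tx":-0.75,"ty":0,"tz":-15,"wx":0,"wy":0.1,"wz":0},{"grip":66,"tx":-0.75,"ty":0,"tz":-15,"wx":0,"wy":0.1,"wz":0},{"grip":66,"tx":-0.75,"ty":0,"tz":-15,"wx":0,"wy":0.1,"wz":0}]'
python3 -c "
from h import *
st();p=sense()['eef_pos'][:2]-np.array([638.7,-124.5]);print(np.linalg.norm(p),np.degrees(np.arctan2(p[1],p[0])),np.degrees(np.arctan2(*toolR()[1::-1,2])))
"
```

```text
time_s: 11.75
eef_pos: [514.6, -204.4, 153.7]
ee_rot: [-0.19, 0.189, -0.68, 0.682]
force: [0.3, -1.5, -0.1]
grip_width: 0.772
t 11.75 pos [ 514.6 -204.4  153.7] F [ 0.3 -1.5 -0.1] M [-0.39 -0.01  0.01] g 65.9 j [-0.59  0.44  1.52 -0.    1.17  0.44]
[[-0.856  0.001  0.517]
 [-0.517 -0.002 -0.856]
 [-0.    -1.     0.002]]
147.5834181393112 -147.20754351962074 -58.87537974073102
```

```bash
python3 -m handwheel '[{"grip":66,"tx":0,"ty":0,"tz":-15.2,"wx":0,"wy":0.09,"wz":0},{"grip":66,"tx":-0.2,"ty":0,"tz":-15,"wx":0,"wy":0.09,"wz":0},{"grip":66,"tx":-0.6,"ty":0,"tz":-15,"wx":0,"wy":0.1,"wz":0},{"grip":66,"tx":-0.7,"ty":0,"tz":-15,"wx":0,"wy":0.1,"wz":0},{"grip":66,"tx":-0.7,"ty":0,"tz":-15,"wx":0,"wy":0.1,"wz":0},{"grip":66,"tx":-0.7,"ty":0,"tz":-15,"wx":0,"wy":0.1,"wz":0},{"grip":66,"tx":-0.7,"ty":0,"tz":-15,"wx":0,"wy":0.1,"wz":0},{"grip":66,"tx":-0.7,"ty":0,"tz":-15,"wx":0,"wy":0.1,"wz":0}]'
python3 -c "
from h import *
st();p=sense()['eef_pos'][:2]-np.array([638.7,-124.5]);print(np.linalg.norm(p),np.degrees(np.arctan2(p[1],p[0])),np.degrees(np.arctan2(*toolR()[1::-1,2])))
s=eyes.capture('side');crop(s,240,80,440,240,4,'s8.png')
"
```

```text
time_s: 12.42
eef_pos: [493.9, -88.8, 153.6]
ee_rot: [0.083, -0.084, -0.702, 0.703]
force: [-2.0, -1.8, 0.8]
grip_width: 0.775
t 12.42 pos [493.9 -88.8 153.6] F [-2.  -1.8  0.8] M [-0.32  0.29 -0.06] g 66.2 j [-0.41  0.34  1.68 -0.    1.12  1.4 ]
[[-0.972  0.    -0.234]
 [ 0.234 -0.001 -0.972]
 [-0.001 -1.     0.001]]
149.1323037317233 166.13304914523053 -103.54404067985075
```

View pics/s8.png

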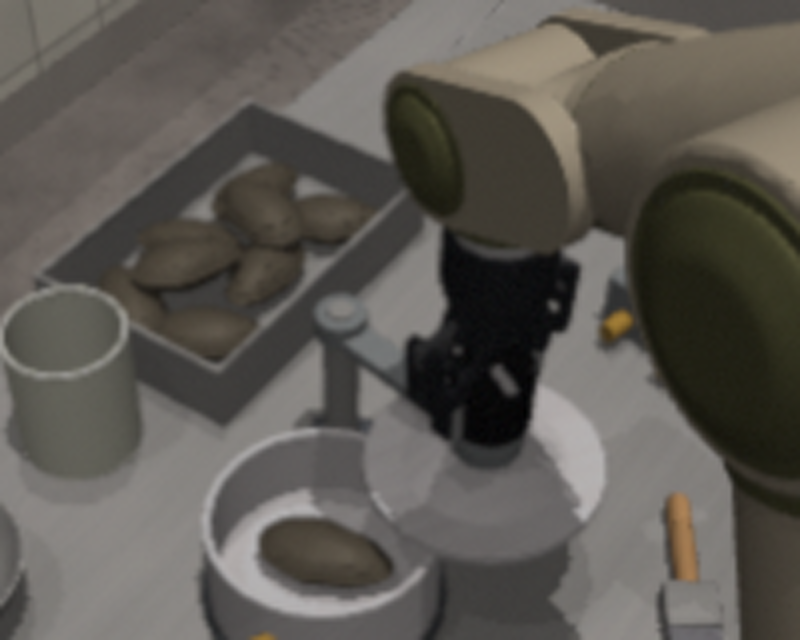

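```bash
python3 -m handwheel '[{"grip":66,"tx":-0.5,"ty":0,"tz":-15,"wx":0,"wy":0.1,"wz":0},{"grip":66,"tx":-0.7,"ty":0,"tz":-15,"wx":0,"wy":0.1,"wz":0},{"grip":66,"tx":-0.7,"ty":0,"tz":-15,"wx":0,"wy":0.1,"wz":0},{"grip":66,"tx":-0.7,"ty":0,"tz":-15,"wx":0,"wy":0.1,"wz":0},{"grip":66,"tx":-0.7,"ty":0,"tz":-15,"wx":0,"wy":0.1,"wz":0},{"grip":66,"tx":-0.7,"ty":0,"tz":-15,"wx":0,"wy":0.1,"wz":0},{"grip":66,"tx":-0.5,"ty":0,"tz":-9,"wx":0,"wy":0.06,"wz":0},{"grip":66,"tx":0,"ty":0,"tz":0,"wx":0,"wy":0,"wz":0}]'
python3 -c "
from h import *
st();p=sense()['eef_pos'][:2]-np.array([638.7,-124.5]);print(np.linalg.norm(p),np.degrees(np.arctan2(p[1],p[0])),np.degrees(np.arctan2(*toolR()[1::-1,2])))
"
```

```text
time_s: 13.13
eef_pos: [546.6, -6.1, 153.3]
ee_rot: [-0.304, 0.305, 0.638, -0.638]
force: [0.5, 0.4, -0.0]
grip_width: 0.775
t 13.13 pos [546.6  -6.1 153.3] F [ 0.5  0.4 -0. ] M [ 0.03  0.01 -0.05] g 66.2 j [-0.23  0.43  1.54  0.    1.17  2.23]
[[-0.63   0.001 -0.777]
 [ 0.777 -0.    -0.63 ]
 [-0.001 -1.    -0.001]]
149.98947486541184 127.893059711995 -140.98550419427613
```

```bash
python3 -m handwheel '[{"grip":66,"tx":-0.3,"ty":0,"tz":-8,"wx":0,"wy":0.05,"wz":0},{"grip":66,"tx":-0.3,"ty":0,"tz":-7,"wx":0,"wy":0.04,"wz":0},{"grip":66,"tx":-0.1,"ty":0,"tz":-4,"wx":0,"wy":0.03,"wz":0},{"grip":66,"tx":0,"ty":0,"tz":-2,"wx":0,"wy":0,"wz":0},{"grip":66,"tx":0,"ty":0,"tz":0,"wx":0,"wy":0,"wz":0}]'
python3 -c "
from h import *
st();p=sense()['eef_pos'][:2]-np.array([638.7,-124.5]);print(np.linalg.norm(p),np.degrees(np.arctan2(p[1],p[0])),np.degrees(np.arctan2(*toolR()[1::-1,2])))
"
```

```text
time_s: 13.55
eef_pos: [562.9, 4.9, 153.0]
ee_rot: [-0.341, 0.342, 0.619, -0.619]
force: [0.7, 0.1, -0.3]
grip_width: 0.772
t 13.55 pos [562.9   4.9 153. ] F [ 0.7  0.1 -0.3] M [ 0.   -0.03  0.03] g 65.9 j [-0.2   0.47  1.49  0.    1.19  2.38]
[[-0.534  0.    -0.846]
 [ 0.846 -0.    -0.534]
 [-0.    -1.    -0.   ]]
149.9490774880763 120.36138722522476 -147.7538651777832
```

```bash
python3 -m handwheel '[{"grip":66,"tx":0,"ty":0,"tz":-3,"wx":0,"wy":0,"wz":0},{"grip":66,"tx":0,"ty":0,"tz":-2,"wx":0,"wy":0,"wz":0},{"grip":66,"tx":0,"ty":0,"tz":0,"wx":0,"wy":0,"wz":0}]'
python3 -c "
from h import *
st();p=sense()['eef_pos'][:2]-np.array([638.7,-124.5]);print(np.linalg.norm(p),np.degrees(np.arctan2(p[1],p[0])),np.degrees(np.arctan2(*toolR()[1::-1,2])))
w=eyes.capture('wrist')
im=w['pixels'].astype(float)*1.8
cv2.imwrite('pics/w9.png',np.clip(im,0,255).astype(np.uint8)[:,:,::-1])
"
```

```text
time_s: 13.8
eef_pos: [567.3, 7.9, 153.0]
ee_rot: [-0.342, 0.342, 0.619, -0.619]
force: [-0.4, -0.4, -0.2]
grip_width: 0.773
t 13.8 pos [567.3   7.9 153. ] F [-0.4 -0.4 -0.2] M [-0.03  0.1  -0.05] g 66.0 j [-0.19  0.47  1.48  0.    1.19  2.39]
[[-0.532  0.    -0.847]
 [ 0.847  0.    -0.532]
 [-0.    -1.    -0.   ]]
150.4468317362192 118.31875701484628 -147.8773693690289
```

View pics/w9.png

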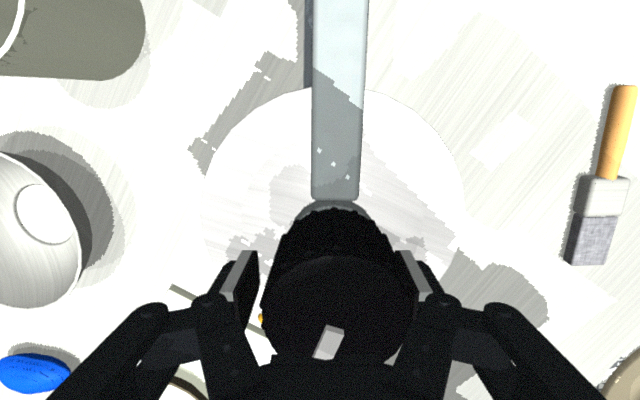

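```bash
python3 -m handwheel '[{"grip":66,"tx":0,"ty":0,"tz":-2,"wx":0,"wy":0,"wz":0},{"grip":66,"tx":0,"ty":0,"tz":-2,"wx":0,"wy":0,"wz":0},{"grip":66,"tx":0,"ty":0,"tz":0,"wx":0,"wy":0,"wz":0}]'
python3 -c "
from h import *
st()"
```

```text
time_s: 14.1
eef_pos: [569.4, 9.3, 153.1]
ee_rot: [0.343, -0.341, -0.617, 0.62]
force: [-9.8, -5.3, 6.7]
grip_width: 0.775
t 14.1 pos [569.4   9.3 153.1] F [-9.8 -5.3  6.7] M [-0.96  1.7  -0.  ] g 66.2 j [-0.19  0.48  1.47 -0.    1.2   2.39]
[[-0.531 -0.004 -0.847]
 [ 0.847 -0.002 -0.531]
 [ 0.001 -1.     0.004]]
```

```bash
python3 -m handwheel '[{"grip":85,"tx":0,"ty":0,"tz":2,"wx":0,"wy":0,"wz":0},{"grip":85,"tx":0,"ty":0,"tz":2,"wx":0,"wy":0,"wz":0},{"grip":85,"tx":0,"ty":0,"tz":0,"wx":0,"wy":0,"wz":0}]'
python3 -c "
from h import *
st()
w=eyes.capture('wrist')
im=w['pixels'].astype(float)*1.8
cv2.imwrite('pics/w10.png',np.clip(im,0,255).astype(np.uint8)[:,:,::-1])
t=eyes.capture('top');crop(t,250,120,450,260,4,'t10.png')
s=eyes.capture('side');crop(s,240,80,440,240,4,'s10.png')
"
```

```text
time_s: 14.35
eef_pos: [567.1, 7.9, 152.9]
ee_rot: [-0.342, 0.343, 0.619, -0.619]
force: [0.5, 0.2, 0.8]
grip_width: 0.994
t 14.35 pos [567.1   7.9 152.9] F [0.5 0.2 0.8] M [ 0.01  0.   -0.01] g 84.9 j [-0.19  0.47  1.48  0.    1.19  2.39]
[[-0.531  0.    -0.847]
 [ 0.847  0.    -0.531]
 [-0.    -1.    -0.   ]]
```

View pics/w10.png

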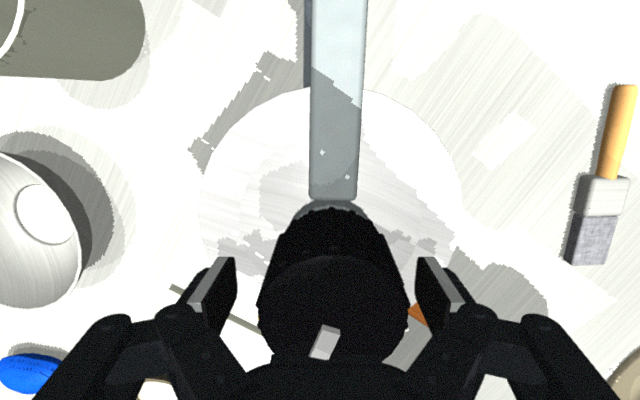

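View pics/s10.png

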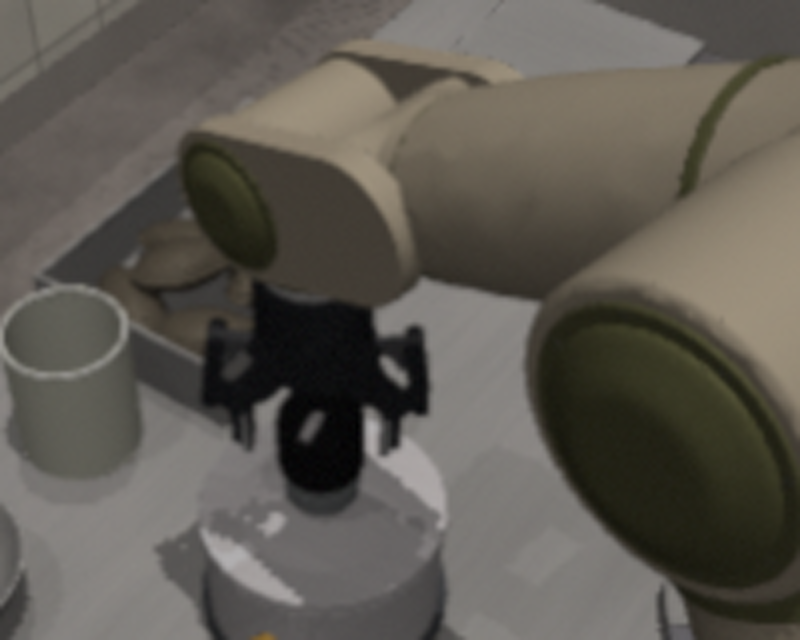

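```bash
python3 -m handwheel '[{"grip":85,"tx":0,"ty":0,"tz":2,"wx":0,"wy":-0.05,"wz":0},{"grip":85,"tx":0,"ty":0,"tz":0,"wx":0,"wy":-0.11,"wz":0},{"grip":85,"tx":0,"ty":0,"tz":0,"wx":0,"wy":-0.12,"wz":0},{"grip":85,"tx":0,"ty":0,"tz":0,"wx":0,"wy":-0.12,"wz":0},{"grip":85,"tx":0,"ty":0,"tz":0,"wx":0,"wy":-0.12,"wz":0},{"grip":85,"tx":0,"ty":0,"tz":0,"wx":0,"wy":-0.12,"wz":0},{"grip":85,"tx":0,"ty":0,"tz":0,"wx":0,"wy":-0.12,"wz":0},{"grip":85,"tx":0,"ty":0,"tz":0,"wx":0,"wy":-0.12,"wz":0},{"grip":85,"tx":0,"ty":0,"tz":0,"wx":0,"wy":-0.12,"wz":0},{"grip":85,"tx":0,"ty":0,"tz":0,"wx":0,"wy":-0.12,"wz":0}]'
python3 -c "
from h import *
st()"
python3 -m handwheel '[{"grip":85,"tx":0,"ty":0,"tz":0,"wx":0,"wy":-0.12,"wz":0},{"grip":85,"tx":0,"ty":0,"tz":0,"wx":0,"wy":-0.12,"wz":0},{"grip":85,"tx":0,"ty":0,"tz":0,"wx":0,"wy":-0.12,"wz":0},{"grip":85,"tx":0,"ty":0,"tz":0,"wx":0,"wy":-0.12,"wz":0},{"grip":85,"tx":0,"ty":0,"tz":0,"wx":0,"wy":-0.12,"wz":0},{"grip":85,"tx":0,"ty":0,"tz":0,"wx":0,"wy":-0.12,"wz":0},{"grip":85,"tx":0,"ty":0,"tz":0,"wx":0,"wy":-0.12,"wz":0},{"grip":85,"tx":0,"ty":0,"tz":0,"wx":0,"wy":-0.12,"wz":0},{"grip":85,"tx":0,"ty":0,"tz":0,"wx":0,"wy":-0.06,"wz":0},{"grip":85,"tx":0,"ty":0,"tz":0,"wx":0,"wy":0,"wz":0}]'
python3 -c "
from h import *
st()
w=eyes.capture('wrist')
im=w['pixels'].astype(float)*1.8
cv2.imwrite('pics/w11.png',np.clip(im,0,255).astype(np.uint8)[:,:,::-1])
"
```

```text
time_s: 15.33
eef_pos: [565.6, 7.0, 152.9]
ee_rot: [0.041, -0.04, 0.706, -0.706]
force: [0.8, 0.2, -0.4]
grip_width: 0.993
t 15.33 pos [565.6   7.  152.9] F [ 0.8  0.2 -0.4] M [-0.05 -0.04  0.07] g 84.8 j [-0.19  0.47  1.48  0.    1.19  1.26]
[[-0.993  0.     0.115]
 [-0.115  0.    -0.993]
 [-0.    -1.    -0.   ]]
time_s: 16.17
eef_pos: [565.6, 7.0, 152.9]
ee_rot: [-0.379, 0.379, -0.597, 0.597]
force: [0.1, 0.1, -0.5]
grip_width: 0.993
t 16.17 pos [565.6   7.  152.9] F [ 0.1  0.1 -0.5] M [-0.06  0.03  0.02] g 84.8 j [-0.19  0.47  1.48  0.    1.19  0.24]
[[-0.426  0.     0.905]
 [-0.905  0.    -0.426]
 [-0.    -1.     0.   ]]
```

View pics/w11.png

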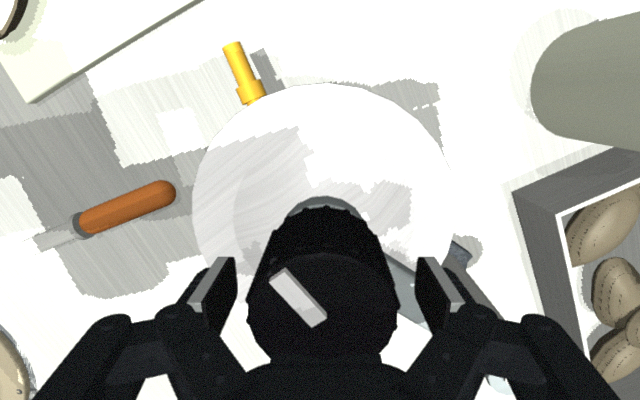

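```bash
python3 -m handwheel '[{"grip":50,"tx":0,"ty":0,"tz":-1.5,"wx":0,"wy":0,"wz":0},{"grip":50,"tx":0,"ty":0,"tz":0,"wx":0,"wy":0,"wz":0},{"grip":50,"tx":0,"ty":0,"tz":0,"wx":0,"wy":0,"wz":0},{"grip":50,"tx":0,"ty":0,"tz":0,"wx":0,"wy":0,"wz":0},{"grip":50,"tx":0,"ty":0,"tz":0,"wx":0,"wy":0,"wz":0}]' 60
python3 -c "
from h import *
st()"
```

```text
time_s: 16.63
eef_pos: [564.3, 7.5, 153.2]
ee_rot: [-0.378, 0.378, -0.597, 0.598]
force: [-0.7, -0.4, 3.3]
grip_width: 0.666
t 16.63 pos [564.3   7.5 153.2] F [-0.7 -0.4  3.3] M [-0.01  0.14  0.02] g 56.9 j [-0.19  0.47  1.49  0.    1.19  0.25]
[[-0.428  0.001  0.904]
 [-0.904 -0.    -0.428]
 [-0.    -1.     0.001]]
```

```bash
python3 -m handwheel '[{"grip":50,"tx":0,"ty":0.15,"tz":0,"wx":0,"wy":0.05,"wz":0},{"grip":50,"tx":0,"ty":0.3,"tz":0,"wx":0,"wy":0.1,"wz":0},{"grip":50,"tx":0,"ty":0.3,"tz":0,"wx":0,"wy":0.1,"wz":0},{"grip":50,"tx":0,"ty":0.3,"tz":0,"wx":0,"wy":0.1,"wz":0},{"grip":50,"tx":0,"ty":0.3,"tz":0,"wx":0,"wy":0.1,"wz":0}]'
python3 -c "
from h import *
st()"
python3 -m handwheel '[{"grip":50,"tx":0,"ty":0.3,"tz":0,"wx":0,"wy":0.1,"wz":0},{"grip":50,"tx":0,"ty":0.3,"tz":0,"wx":0,"wy":0.1,"wz":0},{"grip":50,"tx":0,"ty":0.3,"tz":0,"wx":0,"wy":0.1,"wz":0},{"grip":50,"tx":0,"ty":0.3,"tz":0,"wx":0,"wy":0.1,"wz":0}]'
python3 -c "
from h import *
st()
w=eyes.capture('wrist')
im=w['pixels'].astype(float)*1.8
cv2.imwrite('pics/w12.png',np.clip(im,0,255).astype(np.uint8)[:,:,::-1])
"
```

```text
time_s: 17.05
eef_pos: [564.3, 7.5, 151.9]
ee_rot: [-0.234, 0.233, -0.667, 0.667]
force: [-0.8, 0.5, 3.9]
grip_width: 0.665
t 17.05 pos [564.3   7.5 151.9] F [-0.8  0.5  3.9] M [0.   0.08 0.11] g 56.8 j [-0.19  0.47  1.49  0.    1.18  0.7 ]
[[-0.782  0.001  0.624]
 [-0.624 -0.    -0.782]
 [-0.001 -1.     0.001]]
time_s: 17.38
eef_pos: [564.4, 7.5, 150.7]
ee_rot: [-0.097, 0.096, -0.7, 0.701]
force: [0.3, -0.3, 3.4]
grip_width: 0.664
t 17.38 pos [564.4   7.5 150.7] F [ 0.3 -0.3  3.4] M [0.04 0.   0.08] g 56.7 j [-0.19  0.47  1.49  0.    1.18  1.1 ]
[[-0.963  0.001  0.27 ]
 [-0.27  -0.    -0.963]
 [-0.001 -1.     0.   ]]
```

View pics/w12.png

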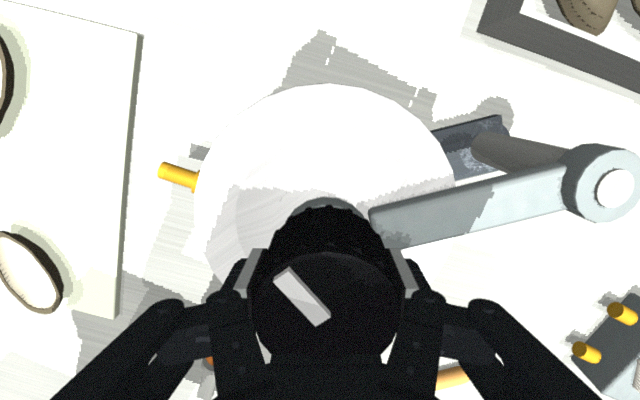

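```bash
python3 -m handwheel '[{"grip":50,"tx":0,"ty":0.3,"tz":0,"wx":0,"wy":0.1,"wz":0},{"grip":50,"tx":0,"ty":0.3,"tz":0,"wx":0,"wy":0.1,"wz":0}]' >/dev/null
python3 -c "
from h import *
st()"
python3 -m handwheel '[{"grip":50,"tx":0,"ty":0.3,"tz":0,"wx":0,"wy":0.1,"wz":0}]'>/dev/null
python3 -c "
from h import *
st()"
python3 -m handwheel '[{"grip":50,"tx":0,"ty":0.3,"tz":0,"wx":0,"wy":0.1,"wz":0}]'>/dev/null
python3 -c "
from h import *
st()"
```

```text
t 17.6 pos [564.4   7.5 150.1] F [1.2 0.9 4.5] M [ 0.02 -0.03  0.09] g 57.1 j [-0.19  0.47  1.49  0.    1.18  1.3 ]
[[-0.997  0.001  0.077]
 [-0.077 -0.    -0.997]
 [-0.001 -1.     0.   ]]
t 17.68 pos [564.4   7.5 149.8] F [ 1.  -0.   4.7] M [-0.05 -0.03  0.07] g 56.7 j [-0.19  0.47  1.49  0.    1.18  1.4 ]
[[-1.     0.001 -0.024]
 [ 0.024 -0.    -1.   ]
 [-0.001 -1.     0.   ]]
t 17.77 pos [564.4   7.5 149.5] F [0.3 0.3 3.3] M [-0.   -0.09  0.05] g 56.9 j [-0.19  0.47  1.49 -0.    1.18  1.5 ]
[[-0.992  0.001 -0.123]
 [ 0.123 -0.    -0.992]
 [-0.001 -1.     0.   ]]
```

```bash
python3 -m handwheel '[{"grip":50,"tx":0,"ty":0.3,"tz":0,"wx":0,"wy":0.1,"wz":0}]' >/dev/null
python3 -c "
from h import *
st()"
python3 -m handwheel '[{"grip":50,"tx":0,"ty":0.3,"tz":0,"wx":0,"wy":0.1,"wz":0}]'>/dev/null
python3 -c "
from h import *
st()"
```

```text
t 17.85 pos [564.4   7.5 149.2] F [ 0.5 -0.4  4.2] M [-0.01 -0.06  0.06] g 57.1 j [-0.19  0.47  1.49 -0.    1.18  1.6 ]
[[-0.975  0.001 -0.222]
 [ 0.222 -0.    -0.975]
 [-0.001 -1.    -0.   ]]
t 17.93 pos [564.4   7.5 148.9] F [0.7 0.4 4.4] M [-0.02 -0.    0.11] g 56.8 j [-0.19  0.47  1.49 -0.    1.18  1.7 ]
[[-0.948  0.001 -0.318]
 [ 0.318 -0.    -0.948]
 [-0.001 -1.    -0.   ]]
```

```bash
python3 -m handwheel '[{"grip":50,"tx":0,"ty":0.3,"tz":0,"wx":0,"wy":0.1,"wz":0}]' >/dev/null
python3 -c "
from h import *
st()"
```

```text
t 18.02 pos [564.4   7.4 148.6] F [ 0.5 -0.2  3.6] M [-0.05 -0.1   0.06] g 57.0 j [-0.19  0.47  1.49 -0.    1.18  1.8 ]
[[-0.912  0.001 -0.411]
 [ 0.411 -0.    -0.912]
 [-0.001 -1.    -0.   ]]
```

```bash
python3 -m handwheel '[{"grip":50,"tx":0,"ty":0.3,"tz":0,"wx":0,"wy":0.1,"wz":0}]' >/dev/null
python3 -c "
from h import *
st()"
```

```text
t 18.1 pos [564.4   7.4 148.3] F [ 0.4 -0.7  3.6] M [ 0.03 -0.1   0.08] g 57.2 j [-0.19  0.47  1.49 -0.    1.18  1.9 ]
[[-0.866  0.001 -0.5  ]
 [ 0.5   -0.    -0.866]
 [-0.001 -1.    -0.   ]]
```

```bash
python3 -m handwheel '[{"grip":50,"tx":0,"ty":0.2,"tz":0,"wx":0,"wy":0.08,"wz":0}]' >/dev/null
python3 -c "
from h import *
st()"
```

```text
t 18.18 pos [564.5   7.4 148.2] F [ 0.7 -0.   4.3] M [-0.04 -0.04  0.33] g 57.1 j [-0.19  0.47  1.49 -0.    1.18  1.98]
[[-0.823  0.001 -0.568]
 [ 0.568 -0.    -0.823]
 [-0.001 -1.    -0.   ]]
```

```bash
python3 -m handwheel '[{"grip":50,"tx":0,"ty":0.2,"tz":0,"wx":0,"wy":0.06,"wz":0}]' >/dev/null
python3 -c "
from h import *
st()"
```

```text
t 18.27 pos [564.5   7.4 148.1] F [0.5 0.2 5.5] M [0.03 0.05 0.48] g 56.7 j [-0.19  0.47  1.49 -0.    1.18  2.04]
[[-0.789  0.001 -0.615]
 [ 0.615 -0.001 -0.789]
 [-0.001 -1.    -0.   ]]
```

```bash
python3 -m handwheel '[{"grip":50,"tx":0,"ty":0,"tz":0,"wx":0,"wy":0.06,"wz":0}]' >/dev/null
python3 -c "
from h import *
st()"
```

```text
t 18.35 pos [564.5   7.4 148.1] F [ 0.5 -1.   5.4] M [-0.04 -0.01  0.64] g 57.0 j [-0.19  0.47  1.49 -0.    1.18  2.1 ]
[[-0.751  0.001 -0.66 ]
 [ 0.66  -0.001 -0.751]
 [-0.001 -1.    -0.   ]]
```

```bash
python3 -m handwheel '[{"grip":50,"tx":0,"ty":0,"tz":0,"wx":0,"wy":0.05,"wz":0}]' >/dev/null
python3 -c "
from h import *
st()"
```

```text
t 18.43 pos [564.4   7.4 148.1] F [ 0.2 -1.2  4.7] M [-0.04 -0.03  0.75] g 57.0 j [-0.19  0.47  1.49 -0.    1.18  2.15]
[[-0.718  0.001 -0.697]
 [ 0.697 -0.001 -0.718]
 [-0.001 -1.    -0.   ]]
```

```bash
python3 -m handwheel '[{"grip":50,"tx":0,"ty":0,"tz":0,"wx":0,"wy":0,"wz":0},{"grip":85,"tx":0,"ty":0,"tz":0,"wx":0,"wy":0,"wz":0},{"grip":85,"tx":0,"ty":0,"tz":0,"wx":0,"wy":0,"wz":0},{"grip":85,"tx":0,"ty":0,"tz":0,"wx":0,"wy":0,"wz":0},{"grip":85,"tx":0,"ty":-6,"tz":0,"wx":0,"wy":0,"wz":0},{"grip":85,"tx":0,"ty":-18,"tz":0,"wx":0,"wy":0,"wz":0},{"grip":85,"tx":0,"ty":-25,"tz":0,"wx":0,"wy":0,"wz":0},{"grip":85,"tx":0,"ty":-25,"tz":0,"wx":0,"wy":0,"wz":0},{"grip":85,"tx":0,"ty":-10,"tz":0,"wx":0,"wy":0,"wz":0}]'
python3 -c "
from h import *
import pickle
st()
w=eyes.capture('wrist');pickle.dump(w,open('w13.pkl','wb'))
im=w['pixels'].astype(float)*1.8
cv2.imwrite('pics/w13.png',np.clip(im,0,255).astype(np.uint8)[:,:,::-1])
t=eyes.capture('top');crop(t,300,140,500,280,4,'t13.png')
s=eyes.capture('side');crop(s,290,80,490,240,4,'s13.png')
pickle.dump((t,s),open('c13.pkl','wb'))
"
```

```text
time_s: 19.18
eef_pos: [565.0, 7.4, 235.2]
ee_rot: [-0.264, 0.268, 0.656, -0.655]
force: [-0.4, 0.1, 0.1]
grip_width: 0.993
t 19.18 pos [565.    7.4 235.2] F [-0.4  0.1  0.1] M [-0.03 -0.04 -0.04] g 84.8 j [-0.19  0.4   1.37  0.    1.37  2.15]
[[-0.717  0.005 -0.697]
 [ 0.697 -0.001 -0.717]
 [-0.004 -1.    -0.003]]
```

View pics/w13.png

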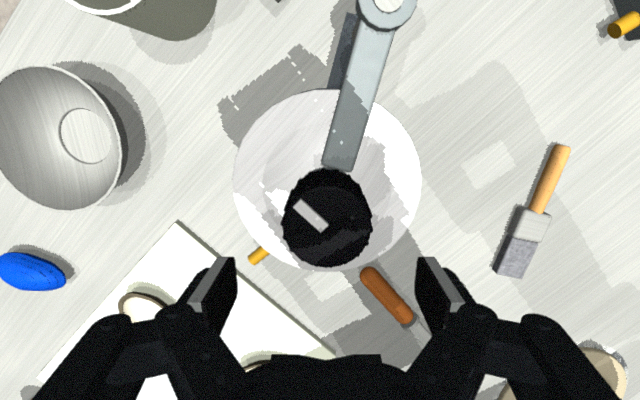

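View pics/t13.png

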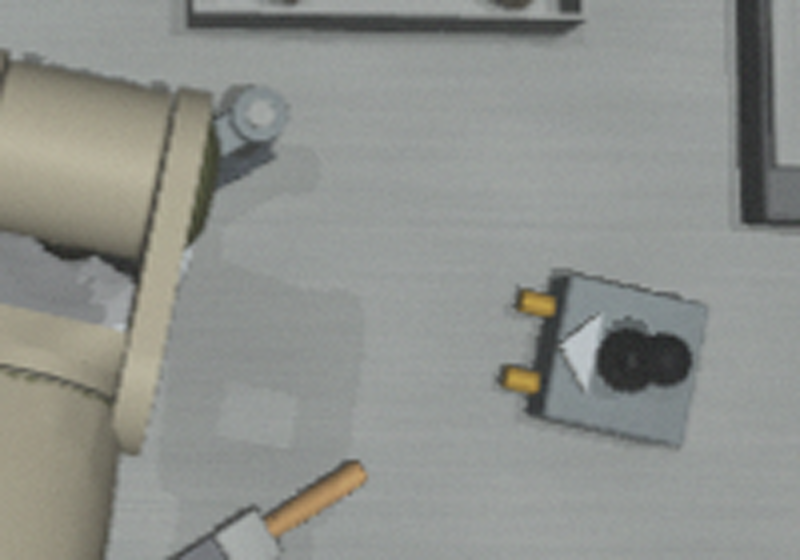

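View pics/s13.png

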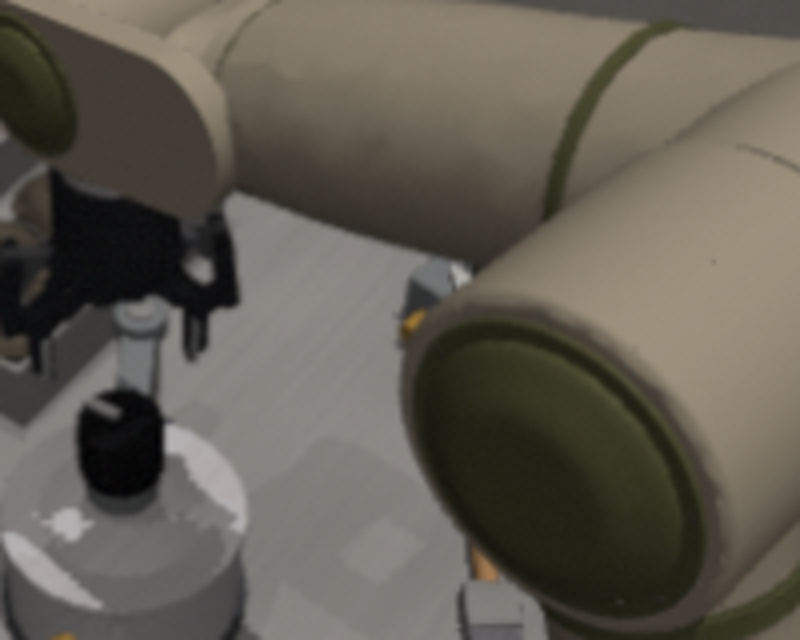

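```bash
python3 -c "
from h import *
import pickle
t,s=pickle.load(open('c13.pkl','rb'))
C=lambda u,v:(300+(u+.5)/4-.5,140+(v+.5)/4-.5)
P=np.array([plane(t,C(*p),55)[:2] for p in [(570,275),(707,305),(682,446),(545,415)]]);print(np.round(P,1),P.mean(0))
d=(P[0]+P[3])/2-(P[1]+P[2])/2;print(np.linalg.norm(d),np.degrees(np.arctan2(d[1],d[0])));e=(P[0]+P[1])/2-(P[2]+P[3])/2;print(np.linalg.norm(e),np.degrees(np.arctan2(e[1],e[0])))
print('ball',plane(t,C(667,359),135),'collar',plane(t,C(628,359),57))
W=np.array([plane(t,C(*p),66)[:2] for p in [(560,344),(604,313),(587,392)]]);b=(W[1]+W[2])/2;print(W,np.degrees(np.arctan2(*(W[0]-b)[::-1])))
st()"
python3 -m handwheel '[{"grip":85,"tx":0,"ty":0,"tz":0,"wx":0,"wy":-0.09,"wz":0},{"grip":85,"tx":0,"ty":0,"tz":0,"wx":0,"wy":-0.12,"wz":0},{"grip":85,"tx":0,"ty":0,"tz":0,"wx":0,"wy":-0.12,"wz":0},{"grip":85,"tx":0,"ty":0,"tz":0,"wx":0,"wy":-0.12,"wz":0},{"grip":85,"tx":0,"ty":0,"tz":0,"wx":0,"wy":-0.12,"wz":0}]'
python3 -c "
from h import *
st();R=toolR();print(R.T@(np.array([472,-409,235])-sense()['eef_pos']))"
```

```text
[[ 534.9 -367.1]
 [ 513.7 -471.9]
 [ 407.9 -451.4]
 [ 429.9 -347.4]] [ 471.6082631  -409.43818709]
106.63883723379041 78.31038707485156
107.32369275416846 -10.774855755816775
ball [ 471.97260095 -412.36585478  135.        ] collar [ 472.40241928 -410.06399124   57.        ]
[[ 482.81077932 -355.85904653]
 [ 506.28334793 -389.2631654 ]
 [ 447.5142858  -375.95569444]] 77.53768142566146
t 19.33 pos [564.1   7.5 231.4] F [-0.7  0.5 -0.8] M [0.01 0.03 0.01] g 85.4 j [-0.19  0.4   1.38  0.    1.37  2.15]
[[-0.717  0.    -0.697]
 [ 0.697 -0.    -0.717]
 [-0.    -1.    -0.   ]]
time_s: 19.75
eef_pos: [563.4, 7.6, 229.5]
ee_rot: [-0.07, 0.068, 0.704, -0.704]
force: [-0.1, -0.6, -0.7]
grip_width: 0.993
t 19.75 pos [563.4   7.6 229.5] F [-0.1 -0.6 -0.7] M [-0.    0.06  0.03] g 84.8 j [-0.19  0.4   1.38  0.    1.37  1.57]
[[-0.981 -0.003 -0.194]
 [ 0.194  0.001 -0.981]
 [ 0.003 -1.    -0.   ]]
[  8.95211884  -5.50317874 426.44854488]
```

```bash
python3 -m handwheel '[{"grip":85,"tx":1,"ty":-2,"tz":30,"wx":0,"wy":0,"wz":0},{"grip":85,"tx":1,"ty":-2,"tz":40,"wx":0,"wy":0,"wz":0},{"grip":85,"tx":1,"ty":-2,"tz":40,"wx":0,"wy":0,"wz":0},{"grip":85,"tx":1,"ty":0,"tz":40,"wx":0,"wy":0,"wz":0},{"grip":85,"tx":1,"ty":0,"tz":40,"wx":0,"wy":0,"wz":0},{"grip":85,"tx":1,"ty":0,"tz":40,"wx":0,"wy":0,"wz":0},{"grip":85,"tx":1,"ty":0,"tz":40,"wx":0,"wy":0,"wz":0},{"grip":85,"tx":1,"ty":0,"tz":40,"wx":0,"wy":0,"wz":0},{"grip":85,"tx":1,"ty":0,"tz":40,"wx":0,"wy":0,"wz":0},{"grip":85,"tx":0,"ty":0,"tz":40,"wx":0,"wy":0,"wz":0}]'
python3 -m handwheel '[{"grip":85,"tx":0,"ty":0,"tz":30,"wx":0,"wy":0,"wz":0},{"grip":85,"tx":0,"ty":0,"tz":6,"wx":0,"wy":0,"wz":0},{"grip":85,"tx":0,"ty":0,"tz":0,"wx":0,"wy":0,"wz":0}]'
python3 -c "
from h import *
import pickle
st();R=toolR();print(R.T@(np.array([472,-411,113])-sense()['eef_pos']))
w=eyes.capture('wrist');pickle.dump(w,open('w14.pkl','wb'))
im=w['pixels'].astype(float)*1.8
cv2.imwrite('pics/w14.png',np.clip(im,0,255).astype(np.uint8)[:,:,::-1])
"
```

```text
time_s: 20.58
eef_pos: [476.1, -374.3, 235.5]
ee_rot: [-0.072, 0.07, 0.704, -0.703]
force: [0.1, -0.7, -0.1]
grip_width: 0.999
time_s: 20.83
eef_pos: [469.0, -409.4, 235.0]
ee_rot: [-0.073, 0.071, 0.704, -0.702]
force: [0.2, 0.4, -0.0]
grip_width: 0.996
t 20.83 pos [ 469.  -409.4  235. ] F [ 0.2  0.4 -0. ] M [0.08 0.   0.01] g 85.1 j [-0.91  0.53  1.16 -0.    1.45  0.87]
[[-0.979 -0.002 -0.202]
 [ 0.202  0.003 -0.979]
 [ 0.003 -1.    -0.002]]
[ -3.61918612 121.99536289   1.26205225]
```

View pics/w14.png

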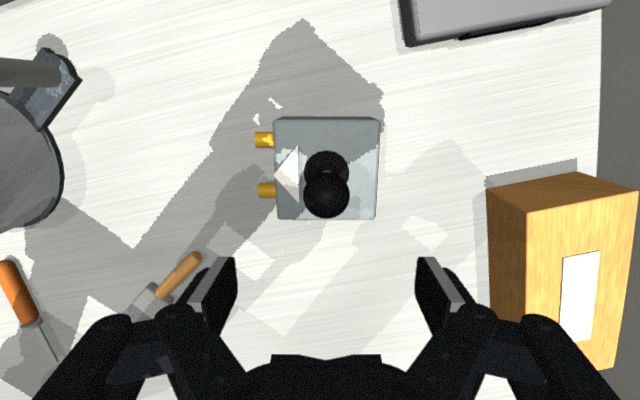

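```bash
python3 -m handwheel '[{"grip":85,"tx":-2,"ty":8,"tz":0,"wx":0,"wy":0,"wz":0},{"grip":85,"tx":-1.5,"ty":16,"tz":0,"wx":0,"wy":0,"wz":0},{"grip":85,"tx":0,"ty":18,"tz":0,"wx":0,"wy":0,"wz":0},{"grip":85,"tx":0,"ty":18,"tz":0,"wx":0,"wy":0,"wz":0},{"grip":85,"tx":0,"ty":18,"tz":0,"wx":0,"wy":0,"wz":0},{"grip":85,"tx":0,"ty":18,"tz":0,"wx":0,"wy":0,"wz":0},{"grip":85,"tx":0,"ty":14,"tz":0,"wx":0,"wy":0,"wz":0},{"grip":85,"tx":0,"ty":8,"tz":0,"wx":0,"wy":0,"wz":0},{"grip":85,"tx":0,"ty":0,"tz":0,"wx":0,"wy":0,"wz":0}]'
python3 -c "
from h import *
import pickle
st();R=toolR();print(R.T@(np.array([472,-411,113])-sense()['eef_pos']))
w=eyes.capture('wrist');pickle.dump(w,open('w15.pkl','wb'))
im=w['pixels'].astype(float)*1.8
cv2.imwrite('pics/w15.png',np.clip(im,0,255).astype(np.uint8)[:,:,::-1])
"
```

```text
time_s: 21.63
eef_pos: [473.6, -406.9, 117.5]
ee_rot: [-0.071, 0.07, 0.705, -0.703]
force: [0.5, 1.1, -0.1]
grip_width: 0.994
t 21.63 pos [ 473.6 -406.9  117.5] F [ 0.5  1.1 -0.1] M [ 0.04 -0.02 -0.05] g 84.9 j [-0.9   0.63  1.32  0.    1.2   0.87]
[[-0.98  -0.002 -0.198]
 [ 0.198  0.003 -0.98 ]
 [ 0.003 -1.    -0.002]]
[0.69747313 4.47003696 4.37187947]
```

View pics/w15.png

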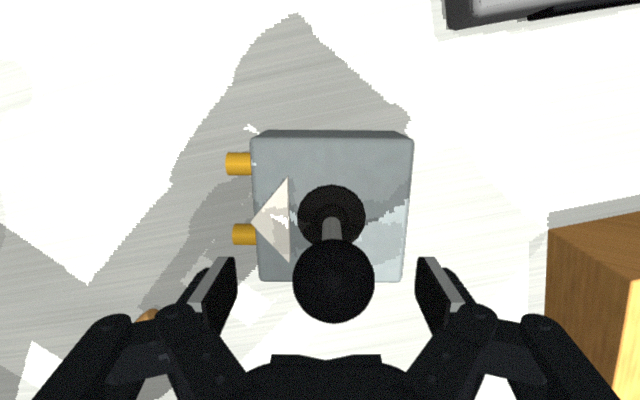

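```bash
python3 -m handwheel '[{"grip":70,"tx":0.5,"ty":3,"tz":3,"wx":0,"wy":0,"wz":0},{"grip":60,"tx":0,"ty":2,"tz":0,"wx":0,"wy":0,"wz":0},{"grip":50,"tx":0,"ty":0,"tz":0,"wx":0,"wy":0,"wz":0},{"grip":46,"tx":0,"ty":0,"tz":0,"wx":0,"wy":0,"wz":0},{"grip":46,"tx":0,"ty":0,"tz":0,"wx":0,"wy":0,"wz":0}]' 25
python3 -c "
from h import *
import pickle
st()
w=eyes.capture('wrist');pickle.dump(w,open('w16.pkl','wb'))
im=w['pixels'].astype(float)*1.8
cv2.imwrite('pics/w16.png',np.clip(im,0,255).astype(np.uint8)[:,:,::-1])
"
```

```text
time_s: 22.1
eef_pos: [472.6, -411.7, 114.9]
ee_rot: [0.071, -0.071, -0.703, 0.704]
force: [-0.1, 0.7, -1.1]
grip_width: 0.54
t 22.1 pos [ 472.6 -411.7  114.9] F [-0.1  0.7 -1.1] M [-0.01  0.03  0.03] g 46.1 j [-0.9   0.64  1.31  0.    1.19  0.87]
[[-0.98  0.   -0.2 ]
 [ 0.2  -0.   -0.98]
 [-0.   -1.    0.  ]]
```

View pics/w16.png

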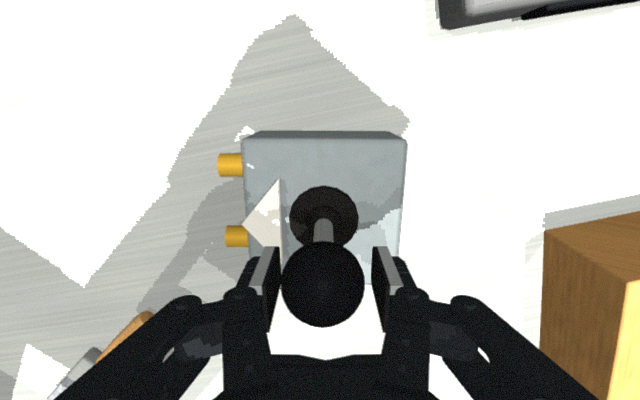

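```bash
python3 -m handwheel '[{"grip":46,"tx":0,"ty":0,"tz":-4,"wx":0,"wy":0,"wz":0},{"grip":46,"tx":0,"ty":0.3,"tz":-6,"wx":0,"wy":0,"wz":0},{"grip":46,"tx":0,"ty":0.8,"tz":-8,"wx":0,"wy":0,"wz":0},{"grip":46,"tx":0,"ty":1.5,"tz":-8,"wx":0,"wy":0,"wz":0},{"grip":46,"tx":0,"ty":1.4,"tz":-5,"wx":0,"wy":0,"wz":0},{"grip":46,"tx":0,"ty":0,"tz":0,"wx":0,"wy":0,"wz":0}]'
python3 -c "
from h import *
import pickle
st()
w=eyes.capture('wrist');pickle.dump(w,open('w17.pkl','wb'))
im=w['pixels'].astype(float)*1.8
cv2.imwrite('pics/w17.png',np.clip(im,0,255).astype(np.uint8)[:,:,::-1])
t=eyes.capture('top');crop(t,400,160,480,260,6,'t17.png')
"
```

```text
time_s: 22.65
eef_pos: [479.0, -380.2, 110.6]
ee_rot: [0.071, -0.071, -0.703, 0.704]
force: [-0.3, -2.2, 1.4]
grip_width: 0.536
t 22.65 pos [ 479.  -380.2  110.6] F [-0.3 -2.2  1.4] M [-0.47  0.06  0.05] g 45.8 j [-0.86  0.61  1.37 -0.    1.16  0.91]
[[-0.98  -0.    -0.199]
 [ 0.199 -0.    -0.98 ]
 [-0.    -1.     0.   ]]
```

View pics/w17.png

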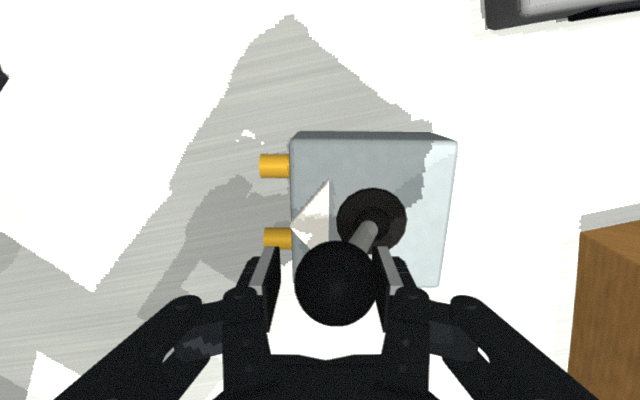

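```bash
python3 -c "
from h import *
import pickle
w0=pickle.load(open('w16.pkl','rb'));w=pickle.load(open('w17.pkl','rb'))
a=plane(w0,(322.5,285),135);b=plane(w,(335.5,283),130);d=b-a;print(a,b,d,np.linalg.norm(d[:2]))
y=np.array([.2,.98]);x=np.array([.98,-.2]);print('fill',np.arcsin(d[:2]@y/75),'cross',d[:2]@x/75)
"
python3 -m handwheel '[{"grip":46,"tx":0,"ty":0,"tz":0,"wx":0,"wy":0,"wz":0},{"grip":46,"tx":0,"ty":0,"tz":0,"wx":0,"wy":0,"wz":0},{"grip":46,"tx":0,"ty":0,"tz":0,"wx":0,"wy":0,"wz":0},{"grip":46,"tx":0,"ty":0,"tz":0,"wx":0,"wy":0,"wz":0},{"grip":46,"tx":0,"ty":0,"tz":0,"wx":0,"wy":0,"wz":0},{"grip":46,"tx":0,"ty":0,"tz":0,"wx":0,"wy":0,"wz":0},{"grip":46,"tx":0,"ty":0,"tz":0,"wx":0,"wy":0,"wz":0},{"grip":46,"tx":0,"ty":0,"tz":0,"wx":0,"wy":0,"wz":0},{"grip":46,"tx":0,"ty":0,"tz":0,"wx":0,"wy":0,"wz":0},{"grip":46,"tx":0,"ty":0,"tz":0,"wx":0,"wy":0,"wz":0}]'
python3 -c "
from h import *
st()"
```

```text
[ 469.14151655 -409.48392175  135.        ] [ 475.03907005 -383.90542001  130.        ] [ 5.89755349 25.57850174 -5.        ] 26.24958835168176
fill 0.3575204667201224 cross 0.008852027657743206
time_s: 23.58
eef_pos: [478.7, -381.3, 110.6]
ee_rot: [0.071, -0.071, -0.704, 0.704]
force: [-0.3, -2.3, 2.7]
grip_width: 0.537
t 23.58 pos [ 478.7 -381.3  110.6] F [-0.3 -2.3  2.7] M [-0.44  0.1   0.06] g 45.8 j [-0.86  0.61  1.37  0.    1.16  0.91]
[[-0.98  0.   -0.2 ]
 [ 0.2  -0.   -0.98]
 [-0.   -1.    0.  ]]
```

```bash
python3 -m handwheel '[{"grip":46,"tx":0,"ty":0,"tz":0,"wx":0,"wy":0,"wz":0},{"grip":46,"tx":0,"ty":0,"tz":0,"wx":0,"wy":0,"wz":0},{"grip":46,"tx":0,"ty":0,"tz":0,"wx":0,"wy":0,"wz":0},{"grip":46,"tx":0,"ty":0,"tz":0,"wx":0,"wy":0,"wz":0},{"grip":46,"tx":0,"ty":0,"tz":0,"wx":0,"wy":0,"wz":0},{"grip":46,"tx":0,"ty":0,"tz":0,"wx":0,"wy":0,"wz":0}]'
python3 -m handwheel '[{"grip":46,"tx":0,"ty":-1,"tz":4,"wx":0,"wy":0,"wz":0},{"grip":46,"tx":0,"ty":-1,"tz":6,"wx":0,"wy":0,"wz":0},{"grip":46,"tx":0,"ty":-1,"tz":6,"wx":0,"wy":0,"wz":0},{"grip":46,"tx":0,"ty":-1,"tz":6,"wx":0,"wy":0,"wz":0},{"grip":46,"tx":0,"ty":0,"tz":5,"wx":0,"wy":0,"wz":0},{"grip":46,"tx":0,"ty":0,"tz":1.5,"wx":0,"wy":0,"wz":0},{"grip":85,"tx":0,"ty":0,"tz":0,"wx":0,"wy":0,"wz":0},{"grip":85,"tx":0,"ty":0,"tz":0,"wx":0,"wy":0,"wz":0},{"grip":85,"tx":0,"ty":0,"tz":0,"wx":0,"wy":0,"wz":0},{"grip":85,"tx":0,"ty":0,"tz":0,"wx":0,"wy":0,"wz":0}]'
python3 -c "
from h import *
import pickle
st()
w=eyes.capture('wrist');pickle.dump(w,open('w18.pkl','wb'))
im=w['pixels'].astype(float)*1.8
cv2.imwrite('pics/w18.png',np.clip(im,0,255).astype(np.uint8)[:,:,::-1])
"
```

```text
time_s: 24.08
eef_pos: [478.7, -381.3, 110.6]
ee_rot: [0.071, -0.071, -0.704, 0.704]
force: [-0.7, -2.7, 2.9]
grip_width: 0.537
time_s: 24.92
eef_pos: [473.1, -408.9, 114.6]
ee_rot: [-0.071, 0.071, 0.704, -0.703]
force: [0.2, 0.4, -0.6]
grip_width: 0.997
t 24.92 pos [ 473.1 -408.9  114.6] F [ 0.2  0.4 -0.6] M [ 0.01 -0.01  0.02] g 85.1 j [-0.9   0.63  1.32  0.    1.19  0.87]
[[-0.98 -0.   -0.2 ]
 [ 0.2   0.   -0.98]
 [ 0.   -1.   -0.  ]]
```

View pics/w18.png

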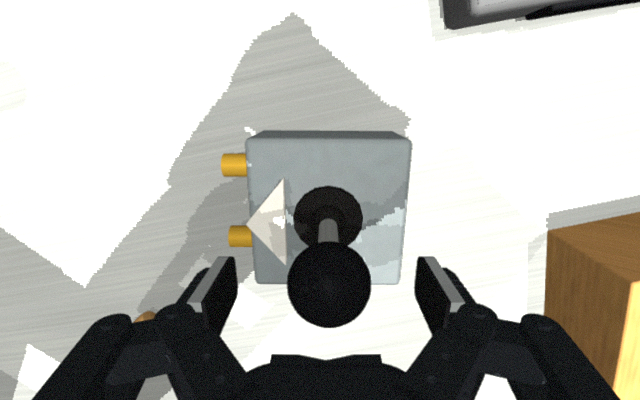

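The stick is upright again, ball at (329, 285), with clear space on both sides. Next I rise and check the whole scene.

```bash
python3 -m handwheel '[{"grip":85,"tx":0,"ty":-8,"tz":0,"wx":0,"wy":0,"wz":0},{"grip":85,"tx":0,"ty":-18,"tz":0,"wx":0,"wy":0,"wz":0},{"grip":85,"tx":0,"ty":-25,"tz":0,"wx":0,"wy":0,"wz":0},{"grip":85,"tx":0,"ty":-30,"tz":0,"wx":0,"wy":0,"wz":0},{"grip":85,"tx":0,"ty":-30,"tz":0,"wx":0,"wy":0,"wz":0},{"grip":85,"tx":0,"ty":-20,"tz":0,"wx":0,"wy":0,"wz":0},{"grip":85,"tx":0,"ty":0,"tz":0,"wx":0,"wy":0,"wz":0},{"grip":85,"tx":0,"ty":0,"tz":0,"wx":0,"wy":0,"wz":0},{"grip":85,"tx":0,"ty":0,"tz":0,"wx":0,"wy":0,"wz":0}]'
python3 -c "
from h import *
st()
t=eyes.capture('top');cv2.imwrite('pics/t19.png',t['pixels'][:,:,::-1])
s=eyes.capture('side');crop(s,240,100,440,260,4,'s19.png')
crop(t,270,140,400,250,6,'t19c.png')
"
```

```text
time_s: 25.72
eef_pos: [472.8, -408.8, 244.8]
ee_rot: [-0.071, 0.071, 0.704, -0.703]
force: [0.4, 0.6, -1.4]
grip_width: 0.998
t 25.72 pos [ 472.8 -408.8  244.8] F [ 0.4  0.6 -1.4] M [-0.01 -0.01 -0.01] g 85.2 j [-0.9   0.53  1.14 -0.    1.47  0.87]
[[-0.98  -0.001 -0.2  ]
 [ 0.2    0.001 -0.98 ]
 [ 0.001 -1.    -0.001]]
```

View pics/t19.png

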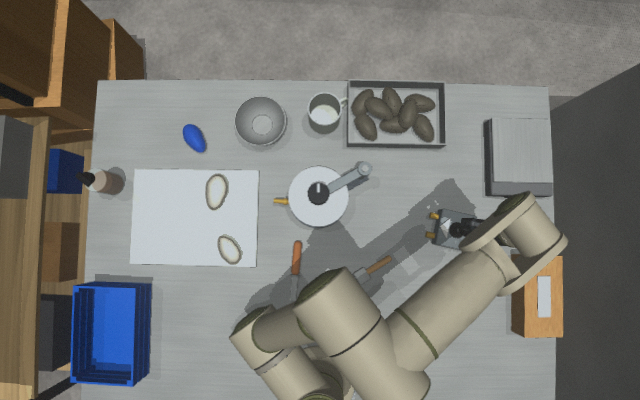

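View pics/s19.png

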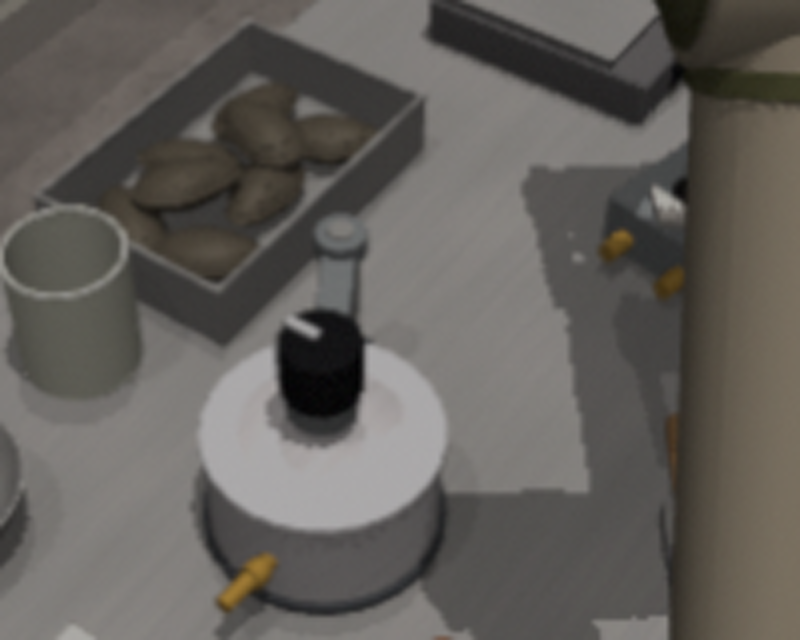

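View pics/t19c.png

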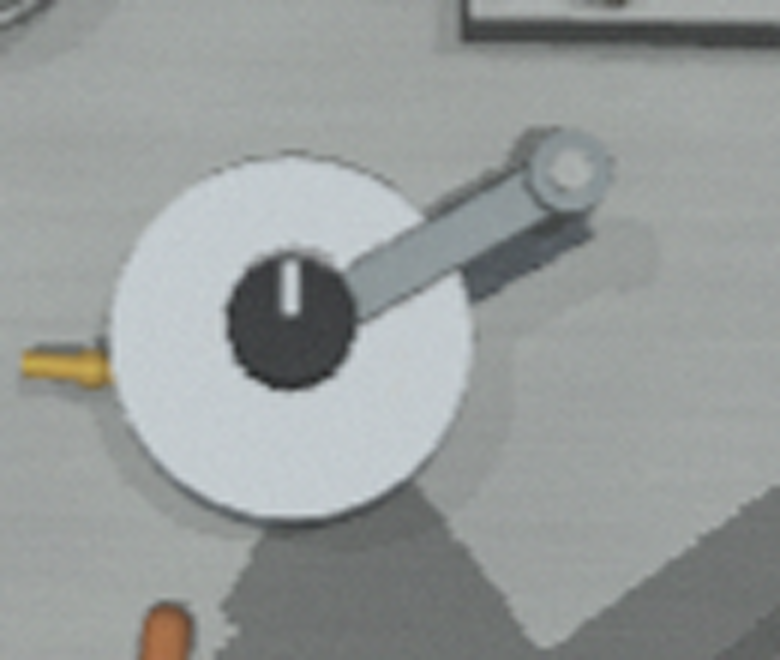

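```bash
python3 -c "
from rig import ctrl
print(ctrl.finish_job())"
```

```text
the job is handed in; nothing more can be done
None
```

I did all the steps in the order asked and handed the job in at about 26 s of the 72 s allowed; no verdict was reported.

- **Oyster:** I gripped it across its width and lowered it until it touched the pot floor, with about 5 N of contact force. I let it go there, and the wrist picture showed it lying on the floor. My first grip sat too high, with 6 N pushing upward, so I opened and gripped again about 5 mm lower before lifting.
- **Lid:** I caged the knob and swung the lid over until it hit its stop, where the side force rose to about 11 N. I then screwed it clockwise. The torque jumped after about 1.7 rad of turning, and I stopped at 0.75 N m, about 0.2 rad into the seal.
- **Lid, last check:** The final pictures show the lid down and centred on the pot. The rib on the knob stands about 2.1 rad clockwise of the arm. That means the seal relaxed to roughly 0.1 rad, which is still snug, but it is an estimate from the picture.
- **Stick:** I tilted it about 0.36 rad towards the wedge, with almost no sideways tilt (about 0.01), and held it for at least 1.4 s. I eased it most of the way back before letting go. It then stood upright, and I saw no tilt towards the opposite side.
- **Rest of the scene:** The opened shells are still in place on the board, and the gripper ended clear of everything.

My estimates of the pot's centre from different pictures disagreed by up to about 6 mm, which did not matter for the placing or the lid.

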